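# Draw the specimen plate back onto its stop pins and clamp it

### The job

The specimen plate of the rub tester has been pushed in too far and lies askew on the bed. Press lightly on its rubber face and draw it back towards the front of the tester until its front edge sits square against both stop pins, then swing the hold-down bar over and fully down onto it. Never press on the plate with more than 25 N, and leave the other things on the bench where they are.

Things in the scene. Friction and masses are not known exactly. Their poses are not given: they have to be found in the camera images.
- tester: Fixed rub tester: white case 360 (x) x 320 (y) x 140 mm high, origin at the centre of its underside on the bench, front (black panel, stop pins) at its -x. On top a level steel bed, 143 mm above the bench, runs along x between dark guide rails 136 mm apart, 9 mm high. From x = +45 mm rearward a cover (22 mm over the bed) hides the plate's rear; two rub heads, x > +85 mm, stand 160 mm over the bed
- stop_left (a point): Point of the left (+y) stop pin that touches the plate: its rear face, 6 mm above the bed. The pins are fixed upright steel dowels of 10 mm diameter, 9 mm high, at the front end of the bed, 92 mm apart
- stop_right (a point): The same for the right (-y) stop pin
- plate_top (a point): Centre of the top face of the loose specimen plate, 180 (x, rearward) x 110 (y) x 7 mm thick: steel faced with dark rubber; its rear stays under the cover. Lies flat on the bed; weighs 0.36 to 0.73 kg. It slides on the bed with friction 0.24 to 0.36; a fingertip grips the rubber better (about 0.6), so 12 to 18 N of push drags it. Bed and rubber are stiff: the push builds up within 1 or 2 mm
- plate_front_left (a point): Point on the lower front edge of the plate, 90 mm ahead of its centre (plate x = -90 mm) and 46 mm left (+y): it meets the left stop pin when the plate is home
- plate_front_right (a point): The same 46 mm to the right: it meets the right stop pin
- bar (a joint): Hold-down bar's angle about its hinge, rad: 0 = shut, level across the plate, its rubber pad on it; 1.57 = upright; starts at 1.65 to 1.9, tipped out to the left; range 0 to 2.0. Stays where it is left: hinge friction 0.25 N m, bar 0.16 kg
- bar_hinge (a point): Hinge of the bar, 164 mm above the bench, at tester x = +15, y = +92 mm (left of the bed); the axis is along tester x. The bar: flat steel 18 mm wide, 8 mm thick, reaching 186 mm from the hinge, a 10 mm thick rubber pad on its plate side 42 to 142 mm out. Its own axes: length along -y, z the side that is uppermost when shut (the left, outer side when upright)
- bar_ball (a point): Centre of the black ball grip, 28 mm diameter, near the bar's free end: 178 mm from the hinge along the bar and 22 mm out on the side that is uppermost when shut (the left, outer side when upright)
- weight: Steel rub weight, round, 48 mm diameter, 70 mm high, on the bench left of the tester (origin under its centre); to be left alone
- jar: Jar with a white lid, 64 mm diameter, 75 mm high, on the bench left of the tester (origin under its centre); to be left alone
- wrench: Wrench, 160 mm long, lying on the bench right of the tester; to be left alone
- tray: Open grey tray, 120 x 170 x 35 mm, on the bench right of the tester (origin under its centre); to be left alone
- plate: The same loose plate: origin at the centre of its underside, 7 mm below the top face
There are look-alikes about, which are no part of the job. There is more than one size of the plate; the job needs the largest.

How it is judged:
By the outcome, as a careful person would: the job done as asked, in the order asked, and still so for the second after the job is handed in, with the robot touching nothing.
It also fails if it takes over 72 s, if anything falls off the work surface, if the arm or the gripper's body presses on something with over 40 N, if the wrist force passes 120 N, or if a joint passes its speed limit or range.

### The arm

A 6-joint arm with a two-finger parallel gripper is mounted at the origin on the work surface. World frame = base frame: x ahead of the robot, y to its left, z up, the work surface at z = 0. Lengths are in m, angles in rad, forces in N, time in s.
With the tool pointing down it reaches from about 0.425 to 0.95 m from the base axis. Payload 3.5 kg.
Tool frame: the origin (TCP) lies midway between the tips of the shut fingers; the grasp point (between the pads) lies 19 mm behind it; z points along the fingers, y is the direction in which the jaws open and shut (so a half turn about z gives the same grasp; the last joint's range is limited). The gripper opens to 85 mm and grips with 20 to 120 N. Pads are 22 mm wide; open, the fingers measure 114 mm over their backs; the gripper's body (76 mm by 85 mm) begins 54 mm behind the grasp point. The pads swing forward as they close: fully open they stand 13 mm farther back than shut.
Start: joints at [1.161, 0.286, 1.577, -0, 1.279, -0.15], TCP at [0.173, 0.652, 0.231] pointing down, gripper open.
Joint ranges: [-2.77, 2.77], [-0.9, 2.22], [0.21, 2.48], [-1.53, 4.67], [0.24, 2.81], [-2.84, 2.84]. Speed limits (rad/s): [2.79, 2.79, 3.14, 3.14, 3.14, 3.14].

### API

Orientations are given as a unit quaternion [x, y, z, w].
In Python, from plant import env gives the robot as it stands.
- The arm moves only by the tool servo_tool, never from a script. Its argument "rows" is a list of rows, each a list of 2 entries, a list of its own where there are three numbers: the shift along the tool's x, y, z in m, then the turn about the tool's z in rad. A call has exactly 8 rows; each row is the pose to reach, as a shift and turn from the pose measured when the call began, along the tool's axes at that moment; what a row does not reach only later rows make up. A row lasts 1/12 s, in which the tool goes at most 41.7 mm and 7.16 degrees, less where a joint would pass 70% of its speed; a pose out of reach is approached as far as the arm can. A call with a gripper value outside its range is refused whole. "hand" is the closure in counts, from 0 (fully open) to 255 (shut), set as the call begins (left out, the last holds). The fingers move at their own pace and stop on an object; "grip_force" is the grip in N (left out, the last holds). Time passes only in rows, so rows that repeat a pose let the fingers close, or fill a call up. It gives the time, the measured TCP pose, the force and the opening at its end, in the units of the state.
- env.get_state(): the state, without advancing time (a new reading comes with each control period).
- env.capture(name): name is "side" or "top"; returns the picture (400x640x3 uint8, blue, green, red); there is no depth.
- env.get_calibration(name): a dict with "fovy" (degrees; the focal length in pixels is half the picture's height over the tangent of half this angle, whatever the lens; pixels are square), "cx", "cy" (the principal point, pixels), "D" ([k1, k2, p1, p2, k3] as OpenCV has them; the pictures are not rectified), "extrinsics" (4x4, takes a point from world to camera coordinates). Camera axes: x right, y down, z forward; pixel columns grow to the right and rows downward; lengths in m; the calibration is good to about 2 mm. A picture is of the moment at which its call begins. get_calibration takes no time and is no camera call.
- env.close_job(): hands the job in, once; it reports no verdict.
Trained networks look in the newest picture that a camera, given by its name, has taken for a name from the list of things; names that differ only in an ending like _2 or _b are one class to them, and where a whole thing is asked for, a point or a joint stands for the part that bears it (a point fixed in the world has none). Each returns a list of dicts, best first, with "score" (0 to 1); they miss things now and then, are a little off and sometimes report something else, mostly with a low value. They report only what shows in the picture. A call takes as long as a camera call. They do not tell look-alikes from the thing itself.
- env.recognise(camera, thing): "point" ([x, y, z] in m, in the coordinates of the camera as it stood for that picture, good to about 4 mm: the middle of the surface that is visible of it).
- env.outline_of(camera, thing): "mask" (400x640 bool, what is visible of it).
- env.landmark_of(camera, thing): "point" ([x, y, z] in m, in the coordinates of the camera as it stood for that picture, good to about 4 mm: a listed point, or the origin of a listed thing).
The state is a dict: "t": time; "q": joint angles; "qvel": joint speeds; "tau": joint torques, N m; "position": TCP position; "tool_rot": TCP orientation; "ft_force": force on the tool from outside, world axes, zero at the start; "moment": the same for the moment, N m; "width": finger opening in m.
Only numpy, scipy, OpenCV 4.12 (cv2) and the standard library are available. Lean on these libraries where they do the work, as an engineer would, in place of code of your own. Each camera call takes 0.05 s, during which the arm holds its last target.

## Working session

There is one attempt and no reset: what is moved stays moved. The work goes in short steps, Python scripts to look and compute and a tool call to move; the robot and the scene stay as the last step left them, time stands still between calls to the robot, and variables do not carry over. Pictures are saved under pics/ and viewed, and the job is handed in when it is done.

Besides the shell and the picture viewer there is one more tool, called after "Call:" as name(argument=value, ...), one argument or row to a line, values as JSON. servo_tool: Moves the arm, as the interface text tells. Its arguments: {"type":"object","properties":{"rows":{"type":"array","items":{"type":"array"}},"hand":{"type":"number"},"grip_force":{"type":"number"}},"required":["rows"]}

```bash
ls; mkdir -p pics; cat > h.py <<'E'
import numpy as np,cv2
from plant import env
def cal(n):
    c=env.get_calibration(n);f=200/np.tan(np.radians(c["fovy"])/2)
    K=np.array([[f,0,c["cx"]],[0,f,c["cy"]],[0,0,1]]);return K,np.array(c["D"],float),np.array(c["extrinsics"])
def toW(n,p):
    K,D,E=cal(n);return (np.linalg.inv(E)@np.append(p,1))[:3]
def proj(n,P):
    K,D,E=cal(n);r,_=cv2.Rodrigues(E[:3,:3]);return cv2.projectPoints(np.array(P,float).reshape(-1,3),r,E[:3,3],K,D)[0].reshape(-1,2)
def pixz(n,uv,z):
    K,D,E=cal(n);u=cv2.undistortPoints(np.array(uv,float).reshape(-1,1,2),K,D).reshape(-1,2)
    R=E[:3,:3];C=-R.T@E[:3,3];out=[]
    for a in u:
        d=R.T@np.array([a[0],a[1],1]);out.append(C+d*(z-C[2])/d[2])
    return np.array(out)
E
python3 - <<'E'
from h import *
np.set_printoptions(precision=4,suppress=True)
s=env.get_state();print(s)
for n in("side","top"):
    im=env.capture(n);cv2.imwrite(f"pics/{n}0.png",im)
    K,D,E=cal(n);print(n,K[0,0],D,-E[:3,:3].T@E[:3,3])
    for t in["tester","stop_left","stop_right","plate_top","plate_front_left","plate_front_right","bar_hinge","bar_ball","weight","jar","wrench","tray"]:
        r=env.landmark_of(n,t);print(t,[(np.round(toW(n,x["point"]),4),round(x["score"],2)) for x in r[:4]])
print(env.get_state()["t"])
E
```

```text
pics
{'t': 0.0, 'q': array([ 1.161 ,  0.2872,  1.5782, -0.    ,  1.2786, -0.15  ]), 'qvel': array([-0.0019,  0.0003, -0.0002,  0.0002, -0.0017,  0.0003]), 'tau': array([ -0.0014, -40.5985, -29.2623,  -0.0002,   0.0059,   0.    ]), 'position': array([0.1731, 0.6517, 0.2299]), 'tool_rot': array([ 0.1295,  0.9916, -0.0012, -0.0003]), 'ft_force': array([-0.2313,  0.313 ,  0.36  ]), 'moment': array([ 0.0063, -0.0339, -0.0096]), 'width': 0.08506850762249829}
side 466.14241302937984 [-0.1367  0.      0.      0.      0.    ] [ 0.166  -0.9503  0.7515]
tester []
stop_left [(array([ 0.4676, -0.0104,  0.1456]), 0.57)]
stop_right [(array([ 0.455 , -0.0993,  0.1484]), 0.76)]
plate_top [(array([ 0.5818, -0.0722,  0.1524]), 0.86), (array([0.7592, 0.3179, 0.0033]), 0.76), (array([0.4135, 0.2396, 0.0064]), 0.58)]
plate_front_left [(array([ 0.4955, -0.0152,  0.1408]), 0.78), (array([0.4232, 0.3071, 0.0013]), 0.62), (array([0.8272, 0.3483, 0.0007]), 0.54)]
plate_front_right [(array([ 0.4799, -0.1027,  0.1404]), 0.93), (array([0.3614, 0.2872, 0.0003]), 0.76), (array([0.7769, 0.3957, 0.0016]), 0.74)]
bar_
[... 510 characters left out ...]
 0.69)]
plate_front_left [(array([ 0.4974, -0.0135,  0.1423]), 0.72), (array([ 0.4249,  0.3111, -0.0007]), 0.7), (array([ 0.5489,  0.2345, -0.0042]), 0.7)]
plate_front_right [(array([ 0.4843, -0.107 ,  0.1454]), 0.91), (array([0.7734, 0.3959, 0.0003]), 0.91), (array([ 0.3614,  0.2887, -0.004 ]), 0.75)]
bar_hinge [(array([0.6181, 0.0095, 0.1641]), 0.61)]
bar_ball [(array([0.6237, 0.0549, 0.3348]), 0.76)]
weight [(array([ 0.5489,  0.2304, -0.003 ]), 0.73), (array([ 0.4989, -0.0118,  0.1417]), 0.43)]
jar [(array([ 0.6497,  0.1926, -0.0028]), 0.91)]
wrench [(array([ 0.5805, -0.0742,  0.1504]), 0.7), (array([ 0.4964, -0.0131,  0.1394]), 0.59)]
tray [(array([ 0.5787, -0.3686,  0.0026]), 0.87)]
1.3
```

View pics/side0.png

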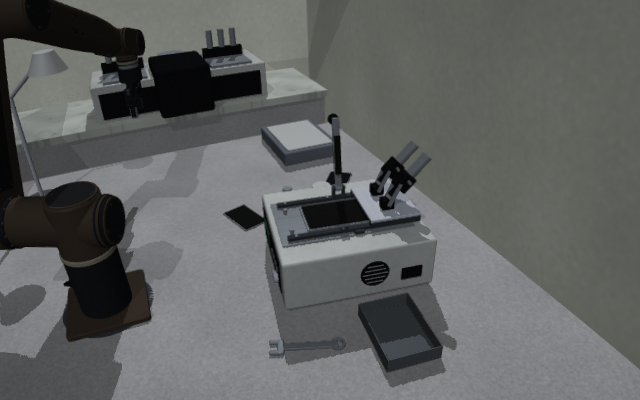

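View pics/top0.png

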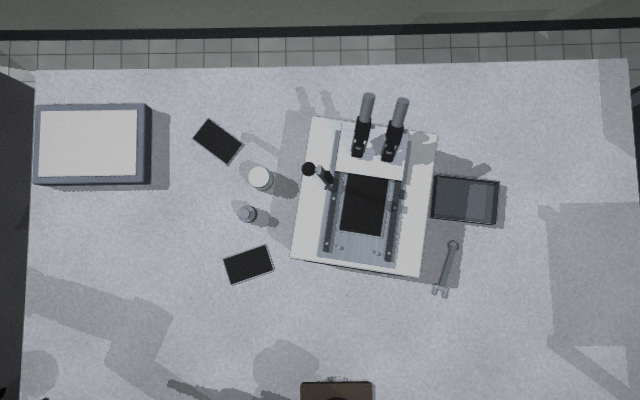

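```bash
python3 - <<'E'
from h import *
im=cv2.imread("pics/top0.png");side=cv2.imread("pics/side0.png")
print(proj("top",[[.58,-.07,.15],[.45,-.1,.15],[.467,-.01,.15]]),proj("side",[[.58,-.07,.15]]))
def crop(im,c,w,h,k):
    x,y=int(c[0]-w/2),int(c[1]-h/2);return cv2.resize(im[max(y,0):y+h,max(x,0):x+w],None,fx=k,fy=k,interpolation=cv2.INTER_CUBIC)
cv2.imwrite("pics/ct0.png",crop(im,proj("top",[[.56,-.04,.15]])[0],190,145,4))
cv2.imwrite("pics/cs0.png",crop(side,proj("side",[[.56,-.04,.2]])[0],190,145,4))
E
```

```text
[[362.63180736 197.96979696]
 [376.67301566 251.91798125]
 [338.89868763 245.3490508 ]] [[338.24166069 210.85548624]]
```

View crop.

View pics/ct0.png

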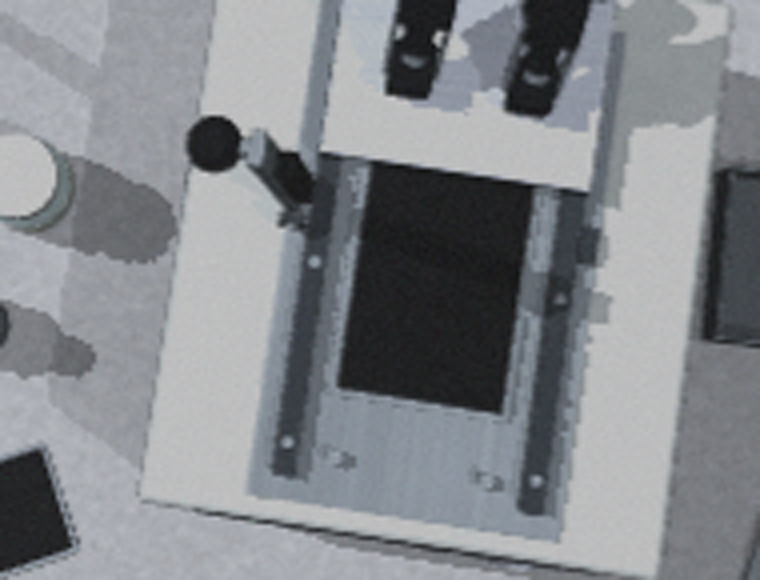

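View pics/cs0.png

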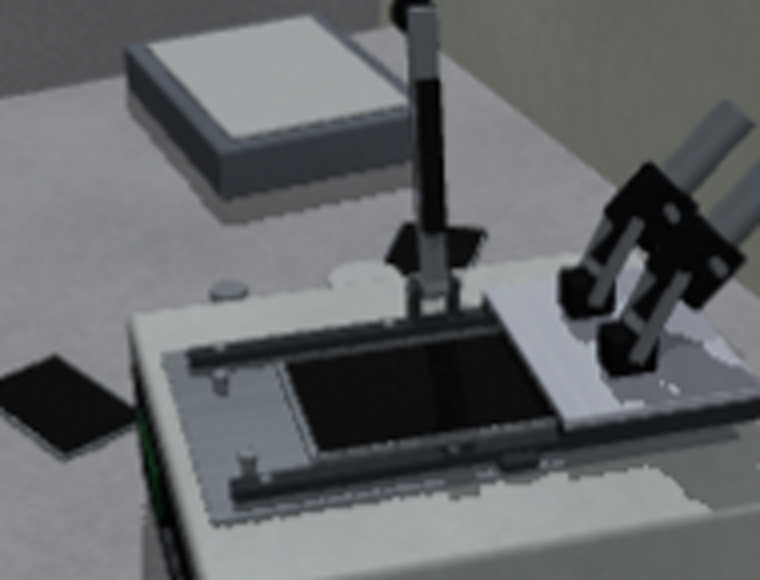

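```bash
cat >> h.py <<'E'
def rect(n,im,z,x0,x1,y0,y1,k):
    xs=np.arange(x1,x0,-1/k/1000);ys=np.arange(y1,y0,-1/k/1000)
    Y,X=np.meshgrid(ys,xs);P=np.stack([X,Y,np.full_like(X,z)],-1).reshape(-1,3)
    m=proj(n,P).reshape(len(xs),len(ys),2).astype(np.float32)
    return cv2.remap(im,m[...,0],m[...,1],cv2.INTER_CUBIC)
def edge(n,im,z,A,B,half=.008,num=40):
    """fit line to strongest gradient across world segment A-B; returns points on line at ends"""
    g=cv2.cvtColor(im,cv2.COLOR_BGR2GRAY).astype(np.float32);A=np.array(A);B=np.array(B)
    d=(B-A)/np.linalg.norm(B-A);nn=np.array([-d[1],d[0]]);o=np.arange(-half,half,.0005);pts=[];S=np.linspace(0,np.linalg.norm(B-A),num)
    for s in S:
        q=A+d*s+o[:,None]*nn;P=np.c_[q,np.full(len(q),z)]
        m=proj(n,P).astype(np.float32);v=cv2.remap(g,m[:,0].reshape(-1,1),m[:,1].reshape(-1,1),cv2.INTER_LINEAR).ravel()
        gr=np.abs(np.gradient(cv2.GaussianBlur(v.reshape(-1,1),(1,9),2).ravel()));i=gr[2:-2].argmax()+2
        w=gr[max(i-4,0):i+5];pts.append((o[max(i-4,0):i+5]*w).sum()/w.sum())
    pts=np.array(pts);c=np.polyfit(S,pts,1)
    for _ in range(5):
        r=pts-np.polyval(c,S);k=abs(r-np.median(r))<max(2*np.median(abs(r)),.0004);c=np.polyfit(S[k],pts[k],1)
    dd=d+c[0]*nn
    return A+nn*c[1],dd/np.linalg.norm(dd),(pts-np.polyval(c,S))[k].std(),k.sum()
E
python3 - <<'E'
from h import *
im=cv2.imread("pics/top0.png")
r=rect("top",im,.15,.41,.70,-.16,.09,2.0);print(r.shape)
r=cv2.resize(r,None,fx=1.0,fy=1.0)
for i,x in enumerate(np.arange(.70,.41,-.05)): cv2.putText(r,f"{x:.2f}",(0,int(i*100)+5),0,.35,(0,0,255),1)
for i,y in enumerate(np.arange(.09,-.16,-.05)): cv2.putText(r,f"{y:.2f}",(int(i*100),10),0,.35,(0,0,255),1)
cv2.imwrite("pics/r0.png",r)
E
```

```text
(580, 500, 3)
```

View pics/r0.png

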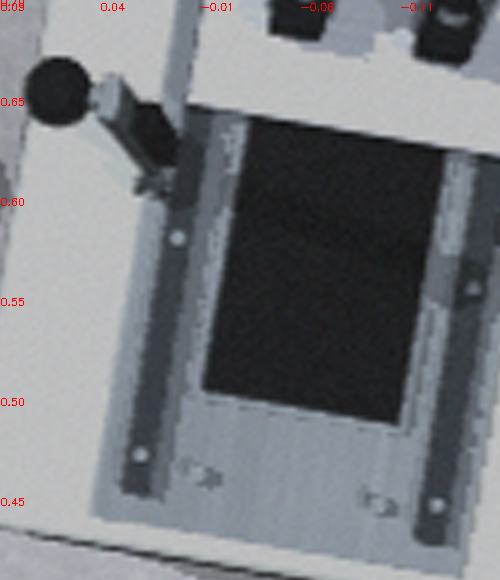

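```bash
python3 - <<'E'
from h import *
im=cv2.imread("pics/top0.png")
w=lambda u,v:(.70-v/2000,.09-u/2000)
def f(name,a,b,z=.15,half=.006,n="top",im=im,lat=0):
    p,d,s,k=edge(n,im,z,w(*a),w(*b),half);ang=np.degrees(np.arctan2(d[1],d[0]));print(name,p.round(4),"ang",round(ang,2),"sd",round(s*1e3,2),k)
f("plate front",(210,392),(392,423))
f("plate left",(206,380),(245,130))
f("plate right",(402,414),(444,160))
f("bed front",(110,518),(450,575),.143)
f("railL out",(122,485),(170,200),.152)
f("railR in",(418,500),(450,330),.152)
f("cover front",(200,106),(470,152),.165)
f("case front",(10,527),(90,540),.14)
f("case front?",(10,527),(400,595),.14)
E
```

```text
plate front [ 0.504 -0.015] ang -100.15 sd 0.24 39
plate left [ 0.5103 -0.0108] ang -10.21 sd 0.2 32
plate right [ 0.4932 -0.11  ] ang -10.31 sd 0.17 31
bed front [0.4401 0.0352] ang -99.71 sd 0.42 38
railL out [0.4577 0.03  ] ang -9.58 sd 0.33 31
railR in [ 0.45  -0.119] ang -9.61 sd 0.32 38
cover front [ 0.6452 -0.0097] ang -99.6 sd 0.24 31
case front [0.4366 0.085 ] ang -101.04 sd 0.25 28
case front? [0.4363 0.085 ] ang -99.93 sd 0.34 33
```

```bash
cat >> h.py <<'E'
from scipy.spatial.transform import Rotation as Rn
YAW=np.radians(-9.65);EX=np.array([np.cos(YAW),np.sin(YAW),0]);EY=np.array([-np.sin(YAW),np.cos(YAW),0])
O=.5927*EX+.021*EY
def T2W(x,y,z): return O+x*EX+y*EY+np.array([0,0,z])
def W2T(p): d=np.array(p)-O;return np.array([d@EX,d@EY,p[2]])
def shift(P,txdir=None):
    s=env.get_state();R=Rn.from_quat(s["tool_rot"]).as_matrix();d=R.T@(np.array(P)-s["position"])
    turn=None
    if txdir is not None:
        v=R.T@txdir;turn=np.arctan2(v[1],v[0])
    print("t",round(s["t"],2),"pos",s["position"].round(4),"tester",W2T(s["position"]).round(4),"shift",d.round(4),"turn",turn,"F",s["ft_force"].round(2))
E
python3 - <<'E'
from h import *
shift(T2W(-.05,.01,.23),-EX)
E
```

```text
t 1.3 pos [0.1734 0.6523 0.2313] tester [-0.5311  0.6512  0.2313] shift [-0.5376 -0.5946  0.0013] turn -0.09137770935221114 F [-0.49 -0.4  -0.08]
```

Call:
servo_tool(
  rows=[
    [[-0.01,-0.01,0],0],
    [[-0.03,-0.035,0],-0.01],
    [[-0.055,-0.06,0],-0.02],
    [[-0.08,-0.088,0],-0.03],
    [[-0.105,-0.116,0],-0.04],
    [[-0.13,-0.144,0],-0.06],
    [[-0.155,-0.172,0],-0.08],
    [[-0.18,-0.2,0],-0.091],
  ],
  hand=255,
  grip_force=40,
)

```text
t: 1.97
position: [0.2964, 0.4112, 0.2315]
tool_rot: [0.084, 0.996, 0.0, 0.0]
ft_force: [0.6, 1.2, 0.5]
width: 0.0001
```

```bash
python3 - <<'E'
from h import *
shift(T2W(-.05,.01,.22),-EX)
E
```

```text
t 1.97 pos [0.2964 0.4112 0.2315] tester [-0.3695  0.4341  0.2315] shift [-0.319  -0.4244  0.0115] turn 0.0009569744220640325 F [0.61 1.24 0.48]
```

Call:
servo_tool(
  rows=[
    [[-0.02,-0.026,0],0],
    [[-0.04,-0.053,0],0],
    [[-0.06,-0.08,0],0],
    [[-0.08,-0.106,0],0],
    [[-0.1,-0.133,0],0],
    [[-0.12,-0.16,0],0],
    [[-0.14,-0.186,0],0],
    [[-0.16,-0.212,0],0],
  ],
)

```text
t: 2.63
position: [0.4193, 0.174, 0.2319]
tool_rot: [0.084, 0.996, 0.0, 0.001]
ft_force: [0.5, 0.8, 0.6]
width: 0.0001
```

Call:
servo_tool(
  rows=[
    [[-0.02,-0.026,0],0],
    [[-0.04,-0.053,0],0],
    [[-0.06,-0.08,0],0],
    [[-0.08,-0.106,0],0],
    [[-0.1,-0.133,0],0],
    [[-0.12,-0.16,0.005],0],
    [[-0.14,-0.186,0.01],0],
    [[-0.155,-0.207,0.01],0],
  ],
)

```text
t: 3.3
position: [0.538, -0.0581, 0.2211]
tool_rot: [0.084, 0.996, 0.0, 0.0]
ft_force: [-0.4, 0.4, -0.1]
width: -0.0001
```

```bash
python3 - <<'E'
from h import *
shift(T2W(-.035,.01,.16),-EX)
im=env.capture("top");cv2.imwrite("pics/top1.png",im)
cv2.imwrite("pics/side1.png",env.capture("side"))
# tests plate pose unchanged & landmarks
for n in("side","top"):
    for t in["stop_left","stop_right","plate_front_left","plate_front_right","bar_ball","bar_hinge"]:
        r=env.landmark_of(n,t);print(n,t,[(W2T(toW(n,x["point"])).round(4),round(x["score"],2)) for x in r[:2]])
shift(T2W(-.035,.01,.16),-EX)
E
```

```text
t 3.3 pos [ 0.538  -0.0581  0.2211] tester [-0.0526  0.0119  0.2211] shift [-0.0175 -0.0019  0.0611] turn -0.0003570199327101741 F [-0.39  0.42 -0.11]
side stop_left [(array([-0.1277,  0.0478,  0.1479]), 0.91)]
side stop_right [(array([-0.1287, -0.0405,  0.1469]), 0.88)]
side plate_front_left [(array([-0.2278,  0.3541,  0.0036]), 0.75), (array([0.1669, 0.4638, 0.0027]), 0.57)]
side plate_front_right [(array([-0.2883,  0.3253, -0.0026]), 0.81), (array([-0.1012, -0.041 ,  0.1419]), 0.6)]
side bar_ball [(array([0.0173, 0.1406, 0.3405]), 0.62), (array([-0.1293,  0.0495,  0.1477]), 0.45)]
side bar_hinge [(array([0.0141, 0.0944, 0.1614]), 0.97)]
top stop_left [(array([-0.129 ,  0.0498,  0.1488]), 0.56)]
top stop_right [(array([-0.1319, -0.0448,  0.1442]), 0.96)]
top plate_front_left [(array([ 0.1587,  0.4696, -0.0031]), 0.98), (array([-0.2273,  0.36  , -0.0014]), 0.63)]
top plate_front_right [(array([ 0.0415, -0.2858,  0.    ]), 0.74), (array([0.1023, 0.4956, 0.0012]), 0.72)]
top bar_ball [(array([0.0134, 0.1408, 0.3357]), 0.57)]
top bar_hinge [(array([ 0.0142,  0.2747, -0.0011]), 0.41)]
t 4.0 pos [ 0.5376 -0.0555  0.2221] tester [-0.0534  0.0144  0.2221] shift [-0.0183 -0.0045  0.0621] turn 0.0016475696888921397 F [ 0.96 -1.07 -0.67]
```

View pics/side1.png

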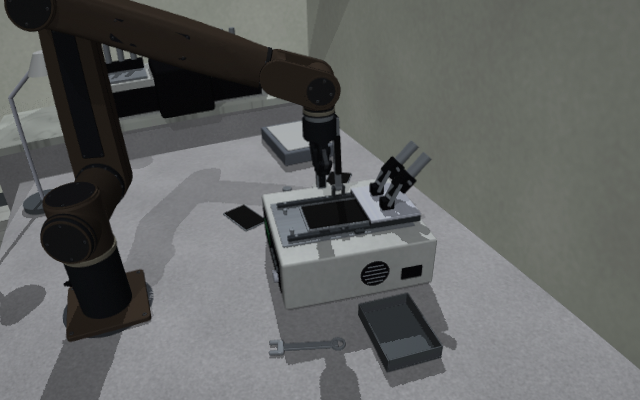

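```bash
python3 - <<'E'
from h import *
np.set_printoptions(precision=5,suppress=True)
P=[];F=[];Q=[]
for i in range(12):
    env.capture("top");s=env.get_state();P.append(s["position"]);F.append(s["ft_force"]);Q.append(s["q"])
print(np.mean(P,0),np.std(P,0),np.std(Q,0));print(np.mean(F,0),np.std(F,0));print(np.array(P)[:,2]);print(np.array(F)[:,2]);shift(T2W(-.035,.012,.16),-EX)
E
```

```text
[ 0.53763 -0.05588  0.22196] [0.00001 0.0001  0.00004] [0.00019 0.00014 0.00006 0.00003 0.00002 0.00002]
[-0.00381 -0.09617  0.26354] [0.53246 0.45964 0.36692]
[0.22208 0.22201 0.222   0.22198 0.22194 0.22194 0.22194 0.22195 0.22194
 0.22193 0.22191 0.22194]
[ 0.07176  0.22393  0.37691  0.28482  0.16332 -0.19743  0.48125 -0.26389
  1.20302  0.01704  0.53255  0.26918]
t 4.6 pos [ 0.5376 -0.056   0.2219] tester [-0.0533  0.014   0.2219] shift [-0.0182 -0.002   0.062 ] turn 0.0008309181433967905 F [ 0.18 -0.45  0.27]
```

Call:
servo_tool(
  rows=[
    [[-0.005,0,0.01],0],
    [[-0.01,-0.001,0.025],0],
    [[-0.015,-0.002,0.04],0],
    [[-0.018,-0.002,0.055],0],
    [[-0.018,-0.002,0.062],0],
    [[-0.018,-0.002,0.064],0],
    [[-0.018,-0.002,0.064],0],
    [[-0.018,-0.002,0.064],0],
  ],
)

```text
t: 5.27
position: [0.5555, -0.061, 0.1585]
tool_rot: [0.084, 0.996, 0.0, 0.001]
ft_force: [0.0, 0.3, 0.1]
width: -0.0001
```

Call:
servo_tool(
  rows=[
    [[0,0,0.001],0],
    [[0,0,0.002],0],
    [[0,0,0.003],0],
    [[0,0,0.004],0],
    [[0,0,0.0045],0],
    [[0,0,0.0045],0],
    [[0,0,0.0045],0],
    [[0,0,0.0045],0],
  ],
)

```text
t: 5.93
position: [0.5555, -0.061, 0.154]
tool_rot: [0.084, 0.996, 0.0, 0.001]
ft_force: [-0.7, -0.3, -0.8]
width: 0.0002
```

```bash
python3 - <<'E'
from h import *
shift(T2W(-.035,.012,.15),-EX)
im=env.capture("side");cv2.imwrite("pics/s2.png",cv2.resize(im[120:260,240:440],None,fx=4,fy=4,interpolation=cv2.INTER_CUBIC))
shift(T2W(-.035,.012,.15),-EX)
E
```

```text
t 5.93 pos [ 0.5555 -0.061   0.154 ] tester [-0.0349  0.012   0.154 ] shift [ 0.0002 -0.      0.004 ] turn 0.0009467929998619118 F [-0.74 -0.33 -0.82]
t 5.98 pos [ 0.5555 -0.0609  0.154 ] tester [-0.0348  0.012   0.154 ] shift [ 0.0002 -0.      0.004 ] turn 0.0009303825479180254 F [ 0.29 -0.47 -0.72]
```

View pics/s2.png

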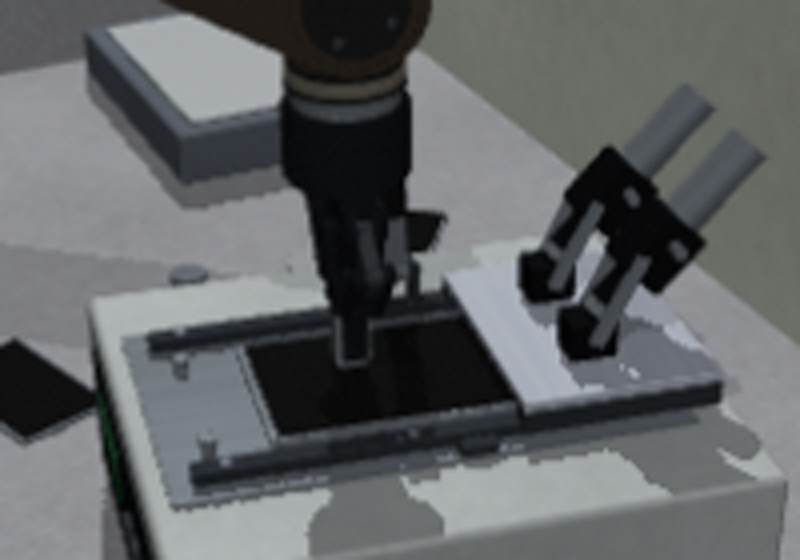

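Call:
servo_tool(
  rows=[
    [[0,0,0.0005],0],
    [[0,0,0.001],0],
    [[0,0,0.0015],0],
    [[0,0,0.002],0],
    [[0,0,0.0025],0],
    [[0,0,0.003],0],
    [[0,0,0.003],0],
    [[0,0,0.003],0],
  ],
)

```text
t: 6.65
position: [0.5555, -0.0609, 0.151]
tool_rot: [0.084, 0.996, 0.0, 0.001]
ft_force: [0.1, 0.6, -0.4]
width: -0.0002
```

Call:
servo_tool(
  rows=[
    [[0,0,0.0002],0],
    [[0,0,0.0004],0],
    [[0,0,0.0006],0],
    [[0,0,0.0008],0],
    [[0,0,0.001],0],
    [[0,0,0.001],0],
    [[0,0,0.001],0],
    [[0,0,0.001],0],
  ],
)

```text
t: 7.32
position: [0.5555, -0.061, 0.1501]
tool_rot: [0.084, 0.996, 0.0, 0.001]
ft_force: [-0.5, 0.3, 1.6]
width: 0.0003
```

Call:
servo_tool(
  rows=[
    [[0,0,0.0001],0],
    [[0,0,0.0002],0],
    [[0,0,0.0003],0],
    [[0,0,0.0004],0],
    [[0,0,0.0005],0],
    [[0,0,0.0005],0],
    [[0,0,0.0005],0],
    [[0,0,0.0005],0],
  ],
)

```text
t: 7.98
position: [0.5555, -0.0609, 0.1501]
tool_rot: [0.084, 0.996, 0.0, 0.001]
ft_force: [-1.6, 1.4, 5.2]
width: 0.0002
```

Call:
servo_tool(
  rows=[
    [[0,0,0.0006],0],
    [[0,0,0.0007],0],
    [[0,0,0.0008],0],
    [[0,0,0.0009],0],
    [[0,0,0.001],0],
    [[0,0,0.0011],0],
    [[0,0,0.0012],0],
    [[0,0,0.0012],0],
  ],
)

```text
t: 8.65
position: [0.5555, -0.061, 0.15]
tool_rot: [0.084, 0.997, 0.0, 0.001]
ft_force: [-4.2, 1.1, 8.5]
width: 0.0001
```

```bash
python3 - <<'E'
from h import *
F=[]
for i in range(3):
    env.capture("top");F.append(env.get_state()["ft_force"])
print(np.array(F).round(1));shift(T2W(-.035,.012,.15),-EX)
E
```

```text
[[-4.5  0.9  9. ]
 [-5.   1.4  7.4]
 [-4.1  1.7  7.8]]
t 8.8 pos [ 0.5555 -0.061   0.15  ] tester [-0.0348  0.012   0.15  ] shift [ 0.0002 -0.      0.    ] turn 0.0011339623054907007 F [-4.1   1.65  7.8 ]
```

Call:
servo_tool(
  rows=[
    [[0,0,0.0014],0],
    [[0,0,0.0016],0],
    [[0,0,0.0018],0],
    [[0,0,0.0019],0],
    [[0.001,0,0.0019],0],
    [[0.002,0,0.0019],0],
    [[0.003,0,0.0019],0],
    [[0.004,0,0.0019],0],
  ],
)

```text
t: 9.47
position: [0.5545, -0.0609, 0.1501]
tool_rot: [0.084, 0.996, -0.0, 0.005]
ft_force: [5.1, 0.7, 5.8]
width: 0.0003
```

```bash
python3 - <<'E'
from h import *
F=[]
for i in range(3):
    env.capture("top");F.append(env.get_state()["ft_force"])
print(np.array(F).round(1));shift(T2W(-.035,.012,.15),-EX)
E
```

```text
[[ 4.3 -0.4  5.2]
 [ 4.4 -1.1  5.2]
 [ 4.7 -0.5  5.6]]
t 9.62 pos [ 0.5543 -0.0609  0.1501] tester [-0.036   0.0118  0.1501] shift [-0.001   0.0002  0.0001] turn 0.0008460487952668958 F [ 4.66 -0.45  5.55]
```

Call:
servo_tool(
  rows=[
    [[0.003,0,0.0021],0],
    [[0.003,0,0.0023],0],
    [[0.003,0,0.0025],0],
    [[0.004,0,0.0026],0],
    [[0.005,0,0.0026],0],
    [[0.006,0,0.0026],0],
    [[0.007,0,0.0026],0],
    [[0.008,0,0.0026],0],
  ],
)

```text
t: 10.28
position: [0.5499, -0.0607, 0.1501]
tool_rot: [0.084, 0.996, -0.001, 0.01]
ft_force: [5.9, -0.7, 7.9]
width: 0.0001
```

```bash
python3 - <<'E'
from h import *
F=[]
for i in range(2):
    env.capture("top");F.append(env.get_state()["ft_force"])
print(np.array(F).round(1));shift(T2W(-.035,.012,.15),-EX)
E
```

```text
[[ 4.2 -1.1  6.8]
 [ 5.7 -0.9  6.4]]
t 10.38 pos [ 0.5497 -0.0607  0.1501] tester [-0.0406  0.0113  0.1501] shift [-0.0056  0.0007  0.0002] turn 0.000675185150208266 F [ 5.74 -0.94  6.39]
```

```bash
cat >> h.py <<'E'
def plate(im):
    """rubber front edge in tester frame: x at y=+30.. and yaw"""
    best=None
    for x0 in np.arange(-.13,-.08,.004):
        pass
    g=cv2.cvtColor(im,cv2.COLOR_BGR2GRAY)
    ys=np.r_[np.arange(-.042,.043,.002)];xs=np.arange(-.135,-.06,.0005);E=[]
    for y in ys:
        P=np.array([T2W(x,y,.15) for x in xs]);m=proj("top",P).astype(np.float32)
        v=cv2.remap(g.astype(np.float32),m[:,:1],m[:,1:],cv2.INTER_LINEAR).ravel();v=cv2.GaussianBlur(v.reshape(-1,1),(1,9),2).ravel()
        d=-np.gradient(v);i=d.argmax();w=np.clip(d[max(i-5,0):i+6],0,None);E.append((xs[max(i-5,0):i+6]*w).sum()/w.sum())
    E=np.array(E);k=np.ones(len(E),bool);k=abs(E-np.median(E))<.004
    for _ in range(4):
        c=np.polyfit(ys[k],E[k],1);r=abs(E-np.polyval(c,ys));k=r<max(.0008,2*np.median(r[k]))
    print("rubber front x mm at +46/-46:",(np.polyval(c,[.046,-.046])*1e3).round(2),"rel yaw deg",round(-np.degrees(c[0]),2),"n",k.sum(),"sd",r[k].std().round(5))
E
python3 - <<'E'
from h import *
plate(cv2.imread("pics/top0.png"));im=env.capture("top");cv2.imwrite("pics/top3.png",im);plate(im)
cv2.imwrite("pics/r3.png",rect("top",im,.15,.41,.70,-.16,.09,2.0))
shift(T2W(-.035,.012,.15),-EX)
E
```

```text
rubber front x mm at +46/-46: [-93.16 -94.05] rel yaw deg -0.56 n 43 sd 0.00011
rubber front x mm at +46/-46: [-97.65 -98.06] rel yaw deg -0.26 n 40 sd 0.00013
t 10.43 pos [ 0.5497 -0.0607  0.1501] tester [-0.0406  0.0113  0.1501] shift [-0.0056  0.0007  0.0002] turn 0.000599813245255566 F [ 5.54 -1.53  6.55]
```

View pics/r3.png

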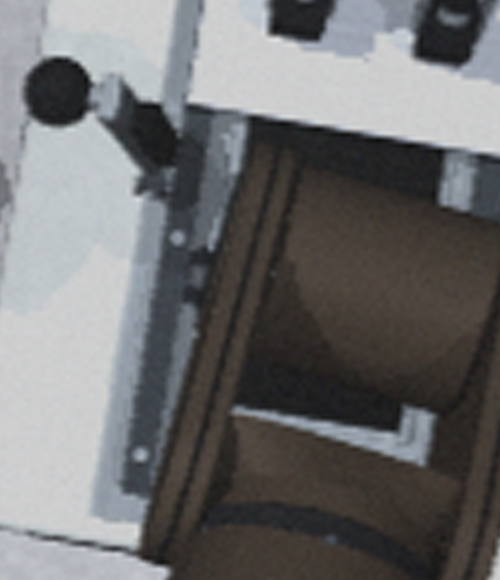

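Call:
servo_tool(
  rows=[
    [[0.005,0,0.0027],0],
    [[0.007,0,0.0027],0],
    [[0.009,0,0.0027],0],
    [[0.011,0,0.0027],0],
    [[0.013,0,0.0026],0],
    [[0.015,0,0.0025],0],
    [[0.017,0,0.0025],0],
    [[0.019,0,0.0025],0],
  ],
)

```text
t: 11.1
position: [0.5347, -0.0588, 0.1502]
tool_rot: [0.084, 0.996, -0.002, 0.015]
ft_force: [5.4, -1.7, 6.9]
width: -0.0002
```

```bash
python3 - <<'E'
from h import *
im=env.capture("top");cv2.imwrite("pics/top4.png",im);plate(im)
shift(T2W(-.035,.012,.15),-EX);print(Rn.from_quat(env.get_state()["tool_rot"]).as_matrix()[2])
E
```

```text
rubber front x mm at +46/-46: [-114.07 -111.32] rel yaw deg 1.71 n 39 sd 0.00014
t 11.15 pos [ 0.5344 -0.0587  0.1502] tester [-0.056   0.0107  0.1502] shift [-0.021   0.0013  0.0008] turn 0.000431857789969726 F [ 4.55 -0.86  7.52]
[-0.0305322  -0.00240687 -0.99953089]
```

Call:
servo_tool(
  rows=[
    [[0,0,0],0],
    [[0,0,-0.002],0],
    [[0,0,-0.005],0],
    [[-0.005,-0.007,-0.008],0],
    [[-0.01,-0.017,-0.008],0],
    [[-0.015,-0.026,-0.008],0],
    [[-0.018,-0.031,-0.008],0],
    [[-0.018,-0.031,-0.008],0],
  ],
)

```text
t: 11.82
position: [0.5471, -0.094, 0.1586]
tool_rot: [0.085, 0.996, -0.003, 0.015]
ft_force: [0.5, 0.5, -0.2]
width: -0.0002
```

```bash
python3 - <<'E'
from h import *
im=env.capture("top");cv2.imwrite("pics/top5.png",im);plate(im)
im=env.capture("side");cv2.imwrite("pics/s5.png",cv2.resize(im[120:260,240:440],None,fx=4,fy=4,interpolation=cv2.INTER_CUBIC))
shift(T2W(-.035,-.02,.1515),-EX);print(Rn.from_quat(env.get_state()["tool_rot"]).as_matrix()[2])
E
```

```text
rubber front x mm at +46/-46: [ -90.89 -102.45] rel yaw deg -7.21 n 16 sd 0.00021
t 11.92 pos [ 0.5466 -0.0927  0.1584] tester [-0.0383 -0.0208  0.1584] shift [-0.0031  0.0008  0.007 ] turn -0.0006201104291373207 F [-0.65 -0.28 -0.67]
[-0.02967552 -0.00206055 -0.99955746]
```

View pics/s5.png

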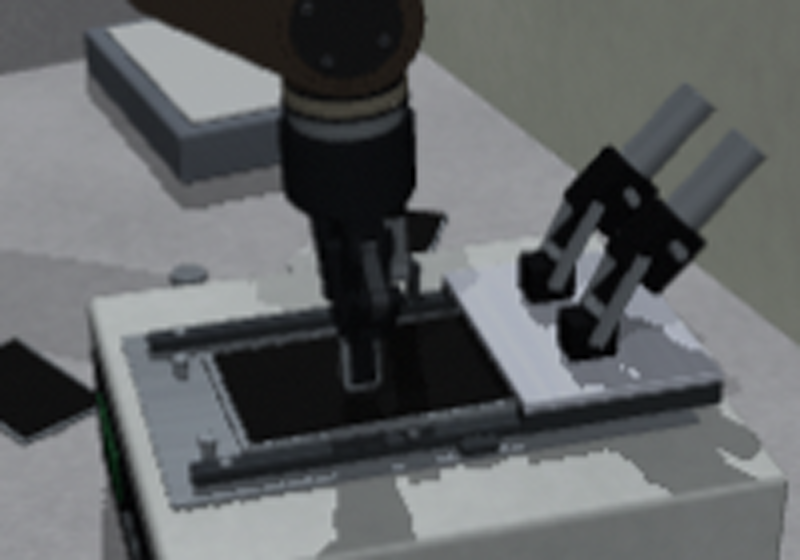

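Call:
servo_tool(
  rows=[
    [[0,0.001,0.002],0],
    [[0,0.001,0.004],0],
    [[0,0.001,0.006],0],
    [[0,0.001,0.007],0],
    [[0,0.001,0.0075],0],
    [[0,0.001,0.008],0],
    [[0,0.001,0.0083],0],
    [[0,0.001,0.0083],0],
  ],
)

```text
t: 12.58
position: [0.547, -0.0917, 0.1503]
tool_rot: [0.084, 0.996, -0.002, 0.015]
ft_force: [-0.8, 0.3, -0.6]
width: -0.0003
```

Call:
servo_tool(
  rows=[
    [[0,0,0.0007],0],
    [[0.001,0,0.0013],0],
    [[0.002,0,0.0018],0],
    [[0.003,0,0.0022],0],
    [[0.004,0,0.0026],0],
    [[0.005,0,0.0028],0],
    [[0.006,0,0.0028],0],
    [[0.0075,0,0.0028],0],
  ],
)

```text
t: 13.25
position: [0.5433, -0.0914, 0.1502]
tool_rot: [0.085, 0.996, -0.003, 0.02]
ft_force: [6.1, -1.6, 5.7]
width: -0.0001
```

```bash
python3 - <<'E'
from h import *
im=env.capture("top");cv2.imwrite("pics/top6.png",im);plate(im)
cv2.imwrite("pics/r6.png",rect("top",im,.15,.41,.70,-.16,.09,2.0))
shift(T2W(-.035,-.02,.15),-EX);print(Rn.from_quat(env.get_state()["tool_rot"]).as_matrix()[2])
E
```

```text
rubber front x mm at +46/-46: [-100.29 -110.87] rel yaw deg -6.59 n 17 sd 0.00013
t 13.3 pos [ 0.543  -0.0914  0.1503] tester [-0.042  -0.0201  0.1503] shift [-0.007   0.0001  0.0006] turn -0.000886138937857217 F [ 4.65 -0.25  6.07]
[-0.04008795 -0.00308319 -0.9991914 ]
```

View pics/r6.png

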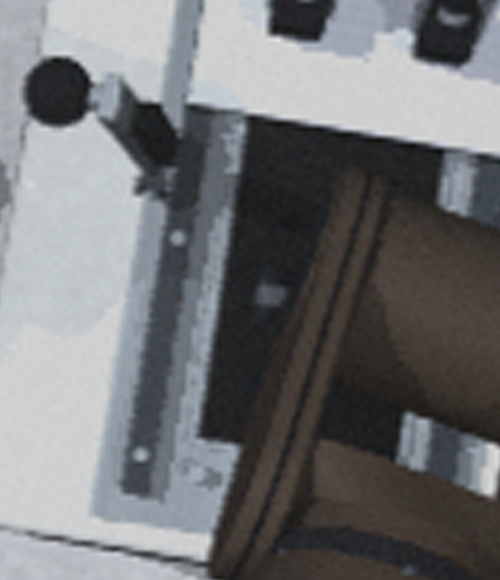

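Call:
servo_tool(
  rows=[
    [[0.004,0,0.0029],0],
    [[0.005,0,0.0029],0],
    [[0.006,0,0.0029],0],
    [[0.007,0,0.0029],0],
    [[0.008,0,0.0029],0],
    [[0.009,0,0.0029],0],
    [[0.01,0,0.0029],0],
    [[0.01,0,0.0029],0],
  ],
)

```text
t: 13.97
position: [0.537, -0.091, 0.1503]
tool_rot: [0.085, 0.996, -0.004, 0.026]
ft_force: [5.1, -0.1, 6.9]
width: -0.0003
```

```bash
python3 - <<'E'
from h import *
im=env.capture("side");cv2.imwrite("pics/s7.png",cv2.resize(im[175:255,260:370],None,fx=7,fy=7,interpolation=cv2.INTER_CUBIC))
shift(T2W(-.035,-.02,.15),-EX);print(Rn.from_quat(env.get_state()["tool_rot"]).as_matrix()[2])
E
```

```text
t 14.02 pos [ 0.537  -0.091   0.1503] tester [-0.048  -0.0207  0.1503] shift [-0.013   0.0007  0.0009] turn -0.0015505708819016412 F [ 3.85 -1.25  5.81]
[-0.05141861 -0.00435701 -0.99866768]
```

View pics/s7.png

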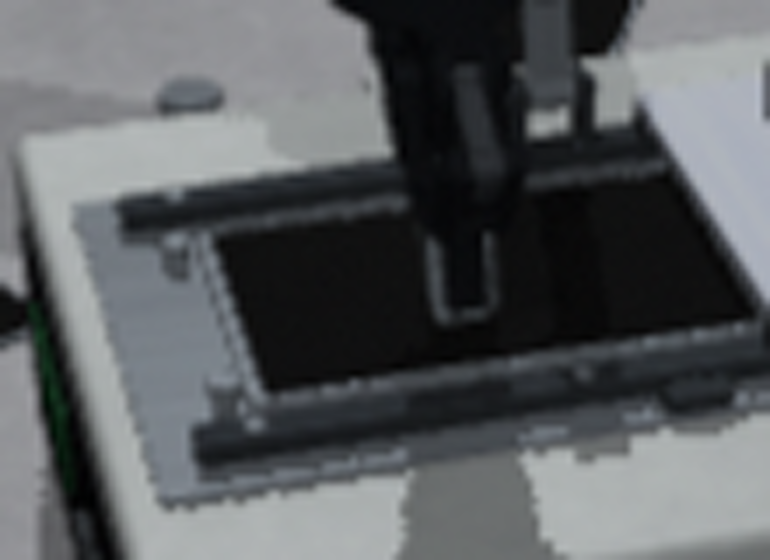

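Call:
servo_tool(
  rows=[
    [[0.004,0,0.0029],0],
    [[0.005,0,0.0029],0],
    [[0.006,0,0.0029],0],
    [[0.007,0,0.0029],0],
    [[0.008,0,0.0029],0],
    [[0.0085,0,0.0029],0],
    [[0.009,0,0.0029],0],
    [[0.009,0,0.0029],0],
  ],
)

```text
t: 14.68
position: [0.5324, -0.0908, 0.1504]
tool_rot: [0.085, 0.996, -0.006, 0.032]
ft_force: [5.2, -0.9, 5.9]
width: 0.0001
```

```bash
python3 - <<'E'
from h import *
im=env.capture("side");cv2.imwrite("pics/s8.png",cv2.resize(im[175:255,260:370],None,fx=7,fy=7,interpolation=cv2.INTER_CUBIC))
shift(T2W(-.035,-.02,.15),-EX);print(Rn.from_quat(env.get_state()["tool_rot"]).as_matrix()[2])
E
```

```text
t 14.73 pos [ 0.5324 -0.0908  0.1504] tester [-0.0527 -0.0213  0.1504] shift [-0.0176  0.0013  0.0015] turn -0.002066872837074488 F [ 5.46 -0.19  6.72]
[-0.06382179 -0.00586024 -0.9979441 ]
```

View pics/s8.png

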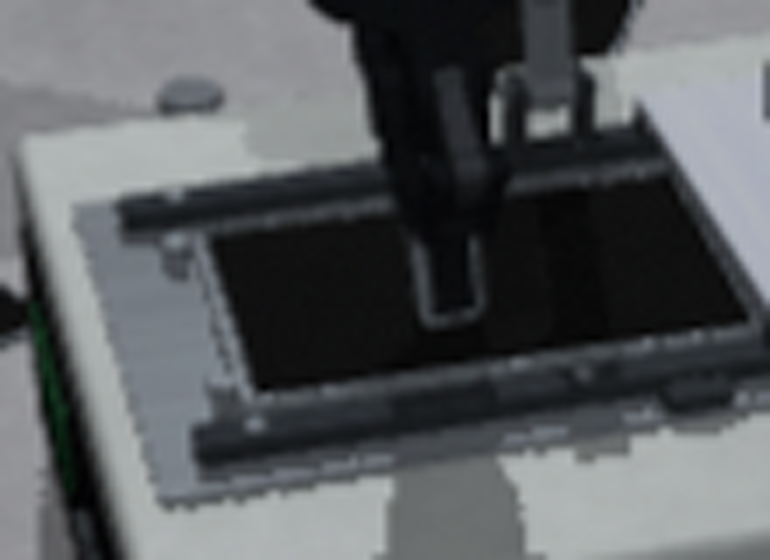

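Call:
servo_tool(
  rows=[
    [[0.004,0,0.0029],0],
    [[0.005,0,0.0029],0],
    [[0.006,0,0.0029],0],
    [[0.007,0,0.0029],0],
    [[0.007,0,0.0029],0],
    [[0.007,0,0.0029],0],
    [[0.007,0,0.0029],0],
    [[0.007,0,0.0029],0],
  ],
)

```text
t: 15.4
position: [0.5296, -0.0908, 0.1505]
tool_rot: [0.085, 0.996, -0.007, 0.037]
ft_force: [5.3, -0.5, 7.2]
width: 0.0002
```

```bash
python3 - <<'E'
from h import *
im=env.capture("side");cv2.imwrite("pics/s9.png",cv2.resize(im[175:255,260:370],None,fx=7,fy=7,interpolation=cv2.INTER_CUBIC))
shift(T2W(-.035,-.02,.15),-EX);print(Rn.from_quat(env.get_state()["tool_rot"]).as_matrix()[2])
E
```

```text
t 15.45 pos [ 0.5296 -0.0908  0.1505] tester [-0.0554 -0.0218  0.1505] shift [-0.0203  0.0018  0.002 ] turn -0.0026136458716321024 F [5.36 0.23 6.24]
[-0.07560301 -0.00716905 -0.99711222]
```

View pics/s9.png

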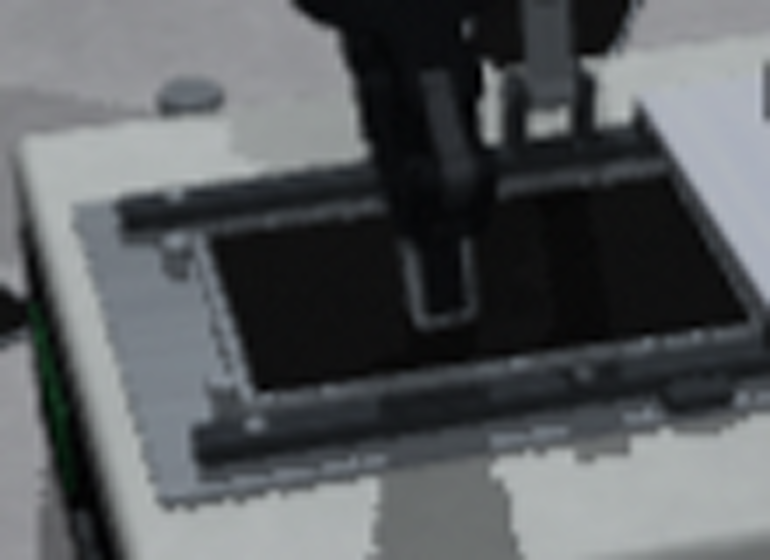

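Call:
servo_tool(
  rows=[
    [[0,0,-0.002],0],
    [[0,0,-0.008],0],
    [[0,0,-0.025],0],
    [[0.005,0,-0.045],0],
    [[0.015,0.01,-0.07],0],
    [[0.03,0.03,-0.09],0],
    [[0.045,0.05,-0.11],0],
    [[0.06,0.075,-0.12],0],
  ],
)

```text
t: 16.12
position: [0.474, -0.0044, 0.2671]
tool_rot: [0.086, 0.996, -0.007, 0.038]
ft_force: [0.9, 0.9, 1.0]
width: 0.0
```

Call:
servo_tool(
  rows=[
    [[0,0.03,0],0],
    [[0,0.06,0],0],
    [[0,0.09,0],0],
    [[0,0.12,0],0],
    [[0,0.15,0],0],
    [[0,0.17,0],0],
    [[0,0.18,0],0],
    [[0,0.18,0],0],
  ],
)

```text
t: 16.78
position: [0.5042, 0.1742, 0.2648]
tool_rot: [0.085, 0.996, -0.008, 0.037]
ft_force: [-0.6, -0.4, -0.5]
width: -0.0001
```

```bash
python3 - <<'E'
from h import *
im=env.capture("top");cv2.imwrite("pics/top10.png",im);plate(im)
sd=env.capture("side");cv2.imwrite("pics/side10.png",sd)
r=rect("top",im,.15,.43,.53,-.13,.03,5.0);cv2.imwrite("pics/r10.png",r[:, :800])
for n in("side","top"):
    for t in["stop_left","stop_right","plate_front_left","plate_front_right","bar_ball"]:
        q=env.landmark_of(n,t);print(n,t,[(W2T(toW(n,x["point"])).round(4),round(x["score"],2)) for x in q[:4] if toW(n,x["point"])[2]>.1])
shift(T2W(-.035,-.02,.15),-EX);print(Rn.from_quat(env.get_state()["tool_rot"]).as_matrix()[2])
E
```

```text
rubber front x mm at +46/-46: [-123.02 -125.19] rel yaw deg -1.35 n 43 sd 0.00016
side stop_left [(array([-0.126 ,  0.0496,  0.1476]), 0.9)]
side stop_right []
side plate_front_left [(array([-0.1298,  0.0494,  0.1402]), 0.55)]
side plate_front_right [(array([-0.1297,  0.0479,  0.146 ]), 0.2)]
side bar_ball [(array([0.0195, 0.1441, 0.337 ]), 0.63)]
top stop_left [(array([-0.1307,  0.0537,  0.1465]), 0.71), (array([-0.0403,  0.0034,  0.1477]), 0.64)]
top stop_right [(array([-0.1342, -0.0467,  0.143 ]), 0.71)]
top plate_front_left [(array([-0.1316,  0.0476,  0.1429]), 0.62)]
top plate_front_right [(array([-0.1303, -0.0442,  0.1458]), 0.58)]
top bar_ball [(array([0.0133, 0.1398, 0.3358]), 0.87), (array([-0.038 ,  0.0009,  0.1475]), 0.54)]
t 17.38 pos [0.505  0.1726 0.2658] tester [-0.1238  0.2338  0.2658] shift [-0.0807 -0.2524  0.1244] turn -0.004970243998882198 F [-0.3   0.93  0.15]
[-0.07731487 -0.00786566 -0.9969757 ]
```

View pics/r10.png

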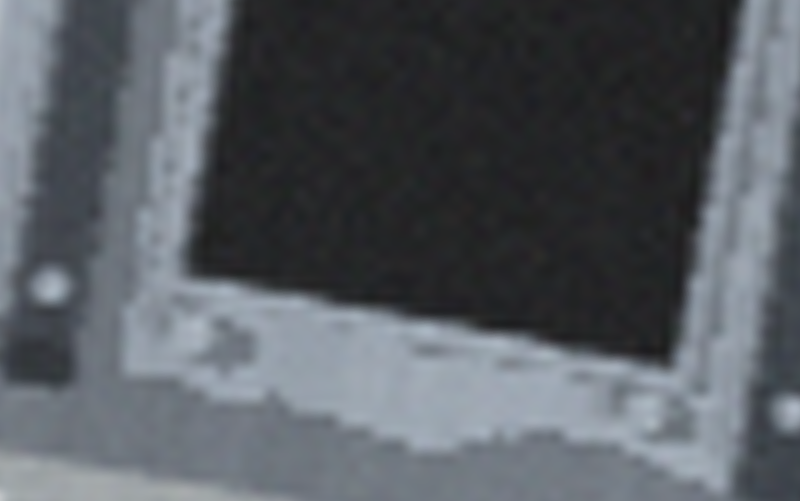

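View pics/side10.png

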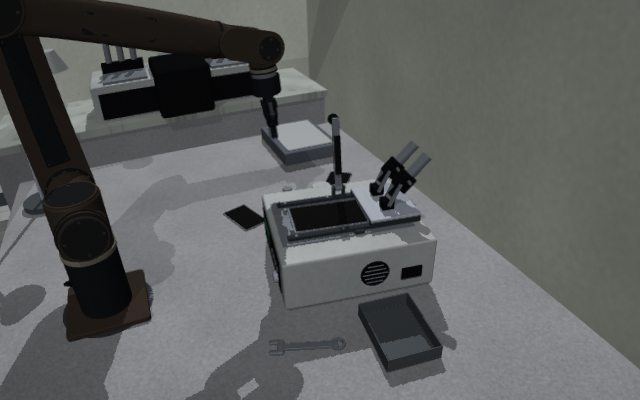

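```bash
python3 - <<'E'
from h import *
im=cv2.imread("pics/top10.png")
w=lambda u,v:(.53-v/5000,.03-u/5000)
for nm,a,b in[("front",(210,281),(650,358)),("left",(189,260),(230,10)),("right",(680,340),(742,10))]:
    p,d,s,k=edge("top",im,.15,w(*a),w(*b),.004);print(nm,p.round(4),np.degrees(np.arctan2(d[1],d[0])).round(2),s.round(5),k)
g=cv2.cvtColor(im,cv2.COLOR_BGR2GRAY).astype(np.float32)
for y in np.arange(-.04,.041,.016):
    xs=np.arange(-.135,-.11,.001);P=np.array([T2W(x,y,.15) for x in xs]);m=proj("top",P).astype(np.float32)
    print(round(y,3),cv2.remap(g,m[:,:1],m[:,1:],cv2.INTER_LINEAR).ravel().astype(int))
E
```

```text
front [ 0.4743 -0.0121] -101.09 0.00021 32
left [ 0.4782 -0.0067] -10.52 0.00017 35
right [ 0.4621 -0.1057] -10.95 0.00016 38
-0.04 [151 151 151 140 128 132 142 145 136 125  91  58  42  39  36  36  36  37
  37  37  37  37  35  34  34  36]
-0.024 [167 167 168 168 168 165 161 158 153 147 106  63  45  41  39  39  39  38
  36  35  35  36  36  37  37  36]
-0.008 [165 166 165 163 161 158 156 157 161 161 122  79  59  48  39  37  35  35
  36  36  36  37  36  36  36  38]
0.008 [163 163 163 163 163 162 160 160 161 157 127  96  70  51  38  36  34  33
  33  34  36  38  37  36  35  35]
0.024 [157 158 158 157 156 157 158 159 160 156 135 112  86  59  43  40  37  37
  37  37  38  38  38  38  38  39]
0.04 [119 119 123 134 147 153 158 161 162 160 146 129  97  65  44  40  37  37
  37  37  37  38  38  38  38  37]
```

```bash
python3 - <<'E'
from h import *
shift(T2W(-.05,.028,.158),-EX)
shift(T2W(-.12,.028,.23),-EX)
E
```

```text
t 17.38 pos [0.505  0.1726 0.2658] tester [-0.1238  0.2338  0.2658] shift [-0.0661 -0.2046  0.1149] turn -0.004970243998882198 F [-0.3   0.93  0.15]
t 17.38 pos [0.505  0.1726 0.2658] tester [-0.1238  0.2338  0.2658] shift [-0.0019 -0.2055  0.0377] turn -0.004970243998882198 F [-0.3   0.93  0.15]
```

Call:
servo_tool(
  rows=[
    [[0,-0.03,0],0],
    [[0,-0.06,0],0],
    [[0,-0.09,0.005],0],
    [[0,-0.12,0.01],0],
    [[-0.005,-0.15,0.02],0],
    [[-0.015,-0.18,0.035],0],
    [[-0.03,-0.2,0.055],-0.005],
    [[-0.045,-0.205,0.075],-0.005],
  ],
)

```text
t: 18.05
position: [0.5199, -0.0417, 0.1964]
tool_rot: [0.085, 0.996, -0.008, 0.039]
ft_force: [0.5, -0.1, 0.2]
width: 0.0002
```

```bash
python3 - <<'E'
from h import *
shift(T2W(-.05,.028,.153),-EX)
E
```

```text
t 18.05 pos [ 0.5199 -0.0417  0.1964] tester [-0.0732  0.025   0.1964] shift [-0.0197  0.0035  0.0451] turn -0.0031159983594917524 F [ 0.53 -0.09  0.19]
```

Call:
servo_tool(
  rows=[
    [[-0.005,0,0.01],0],
    [[-0.01,0.001,0.02],0],
    [[-0.015,0.003,0.03],0],
    [[-0.02,0.003,0.037],0],
    [[-0.02,0.003,0.041],0],
    [[-0.02,0.003,0.043],0],
    [[-0.02,0.003,0.044],0],
    [[-0.02,0.003,0.044],0],
  ],
)

```text
t: 18.72
position: [0.5434, -0.0428, 0.1544]
tool_rot: [0.085, 0.996, -0.008, 0.04]
ft_force: [-0.1, 0.1, 0.6]
width: 0.0002
```

Call:
servo_tool(
  rows=[
    [[0,0,0.001],0],
    [[0,0,0.002],0],
    [[0,0,0.003],0],
    [[0,0,0.0035],0],
    [[0,0,0.004],0],
    [[0,0,0.0045],0],
    [[0,0,0.0045],0],
    [[0,0,0.0045],0],
  ],
)

```text
t: 19.38
position: [0.5437, -0.0429, 0.1505]
tool_rot: [0.085, 0.996, -0.008, 0.039]
ft_force: [-3.3, 0.7, 5.3]
width: 0.0002
```

```bash
python3 - <<'E'
from h import *
shift(T2W(-.05,.028,.150),-EX)
E
```

```text
t 19.38 pos [ 0.5437 -0.0429  0.1505] tester [-0.0495  0.0279  0.1505] shift [0.0006 0.0001 0.0005] turn -0.0023632025772326194 F [-3.27  0.71  5.26]
```

Call:
servo_tool(
  rows=[
    [[0.001,0,0.0012],0],
    [[0.002,0,0.0018],0],
    [[0.003,0,0.0023],0],
    [[0.004,0,0.0028],0],
    [[0.005,0,0.003],0],
    [[0.006,0,0.0032],0],
    [[0.007,0,0.0032],0],
    [[0.008,0,0.0032],0],
  ],
)

```text
t: 20.05
position: [0.5411, -0.0428, 0.1506]
tool_rot: [0.085, 0.995, -0.009, 0.047]
ft_force: [5.5, -0.1, 6.2]
width: -0.0002
```

```bash
python3 - <<'E'
from h import *
im=env.capture("side");cv2.imwrite("pics/s11.png",cv2.resize(im[175:255,260:370],None,fx=7,fy=7,interpolation=cv2.INTER_CUBIC))
shift(T2W(-.035,-.02,.15),-EX);print(Rn.from_quat(env.get_state()["tool_rot"]).as_matrix()[2])
E
```

```text
t 20.1 pos [ 0.541  -0.0428  0.1506] tester [-0.0521  0.0275  0.1506] shift [-0.0171 -0.0475  0.0027] turn -0.003006328445551741 F [ 4.4  -0.42  6.11]
[-0.09488828 -0.01021592 -0.99543551]
```

View pics/s11.png

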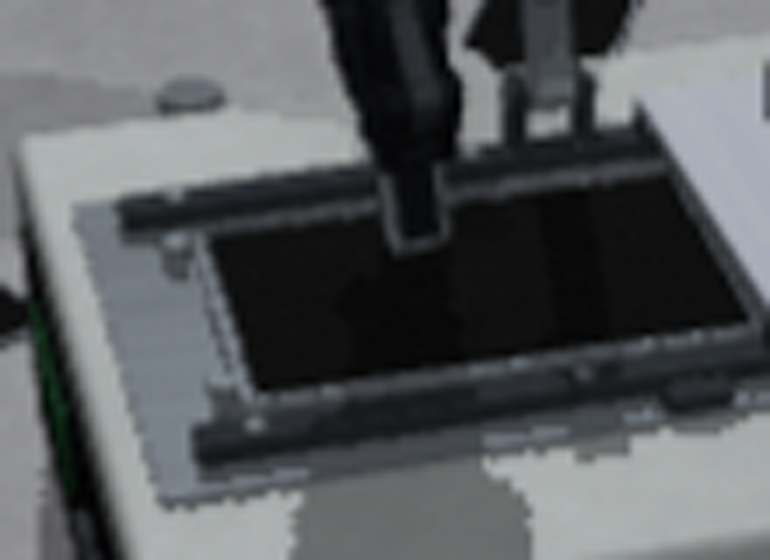

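Call:
servo_tool(
  rows=[
    [[0.004,0,0.0034],0],
    [[0.005,0,0.0036],0],
    [[0.006,0,0.0038],0],
    [[0.007,0,0.004],0],
    [[0.008,0,0.004],0],
    [[0.008,0,0.004],0],
    [[0.008,0,0.004],0],
    [[0.008,0,0.004],0],
  ],
)

```text
t: 20.77
position: [0.5395, -0.0428, 0.1507]
tool_rot: [0.086, 0.995, -0.01, 0.056]
ft_force: [6.5, -0.0, 7.9]
width: -0.0003
```

```bash
python3 - <<'E'
from h import *
im=env.capture("side");cv2.imwrite("pics/s12.png",cv2.resize(im[175:255,260:370],None,fx=7,fy=7,interpolation=cv2.INTER_CUBIC))
shift(T2W(-.035,-.02,.15),-EX);print(Rn.from_quat(env.get_state()["tool_rot"]).as_matrix()[2])
E
```

```text
t 20.82 pos [ 0.5395 -0.0428  0.1507] tester [-0.0537  0.0272  0.1507] shift [-0.0186 -0.0472  0.0033] turn -0.0039010381542275378 F [7.   0.34 7.78]
[-0.11220472 -0.01053628 -0.99362925]
```

View pics/s12.png

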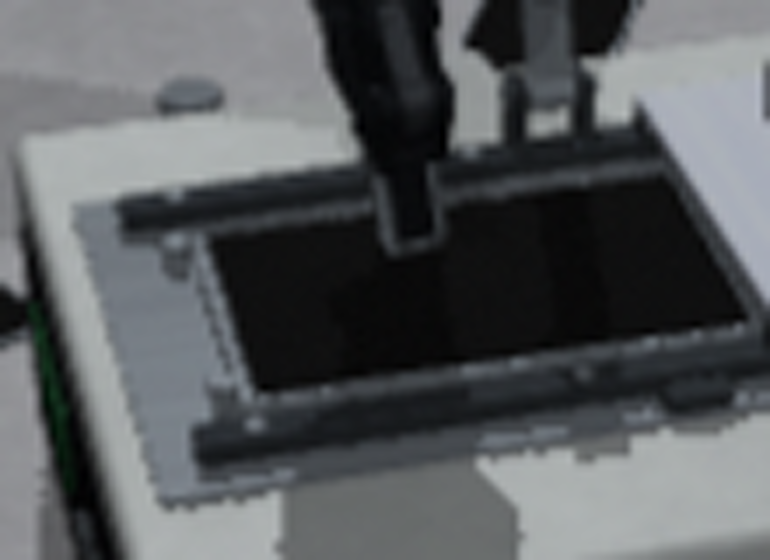

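Call:
servo_tool(
  rows=[
    [[0,0,-0.002],0],
    [[0,0,-0.008],0],
    [[0,0,-0.025],0],
    [[0.005,0,-0.045],0],
    [[0.015,0.0,-0.07],0],
    [[0.03,0.02,-0.09],0],
    [[0.045,0.04,-0.11],0],
    [[0.06,0.06,-0.13],0],
  ],
)

```text
t: 21.48
position: [0.4753, 0.0308, 0.2724]
tool_rot: [0.086, 0.995, -0.01, 0.054]
ft_force: [0.7, -0.3, -0.4]
width: 0.0001
```

Call:
servo_tool(
  rows=[
    [[0,0.025,0],0],
    [[0,0.05,0],0],
    [[0,0.075,0],0],
    [[0,0.1,0],0],
    [[0,0.12,0],0],
    [[0,0.14,0],0],
    [[0,0.15,0],0],
    [[0,0.15,0],0],
  ],
)

```text
t: 22.15
position: [0.5007, 0.1798, 0.2699]
tool_rot: [0.085, 0.995, -0.01, 0.053]
ft_force: [-0.4, 0.8, -0.6]
width: -0.0001
```

```bash
python3 - <<'E'
from h import *
im=env.capture("top");cv2.imwrite("pics/top13.png",im);plate(im)
r=rect("top",im,.15,.43,.53,-.13,.03,5.0);cv2.imwrite("pics/r13.png",r[:, :800])
w=lambda u,v:(.53-v/5000,.03-u/5000)
for f in("top10","top13"):
  m=cv2.imread(f"pics/{f}.png")
  for nm,a,b in[("front",(210,281),(650,358)),("left",(189,260),(230,10)),("right",(680,340),(742,10))]:
    p,d,s,k=edge("top",m,.15,w(*a),w(*b),.004);print(f,nm,p.round(4),np.degrees(np.arctan2(d[1],d[0])).round(2),s.round(5),k)
for n in("side","top"):
    for t in["stop_left","stop_right","plate_front_left","plate_front_right"]:
        if n=="side" and t=="stop_left": cv2.imwrite("pics/side13.png",env.capture("side"))
        q=env.landmark_of(n,t);print(n,t,[(W2T(toW(n,x["point"])).round(4),round(x["score"],2)) for x in q[:4] if toW(n,x["point"])[2]>.1])
shift(T2W(-.035,-.02,.15),-EX);print(Rn.from_quat(env.get_state()["tool_rot"]).as_matrix()[2])
E
```

```text
rubber front x mm at +46/-46: [-123.36 -125.44] rel yaw deg -1.3 n 43 sd 0.00014
top10 front [ 0.4743 -0.0121] -101.09 0.00021 32
top10 left [ 0.4782 -0.0067] -10.52 0.00017 35
top10 right [ 0.4621 -0.1057] -10.95 0.00016 38
top13 front [ 0.474 -0.012] -100.98 0.00025 34
top13 left [ 0.4781 -0.007 ] -10.4 0.00017 33
top13 right [ 0.462  -0.1061] -10.69 0.00019 37
side stop_left [(array([-0.1292,  0.0473,  0.147 ]), 0.86)]
side stop_right [(array([-0.1286, -0.043 ,  0.1475]), 0.58)]
side plate_front_left [(array([-0.1317,  0.0448,  0.1398]), 0.75)]
side plate_front_right [(array([-0.132 , -0.0409,  0.1406]), 0.82)]
top stop_left []
top stop_right [(array([-0.1324, -0.0442,  0.1454]), 0.97)]
top plate_front_left [(array([-0.1336,  0.053 ,  0.1396]), 0.98)]
top plate_front_right [(array([-0.1249, -0.0432,  0.1464]), 0.63)]
t 22.65 pos [0.5013 0.178  0.271 ] tester [-0.1283  0.2386  0.271 ] shift [-0.0807 -0.2567  0.1334] turn -0.006120142918949774 F [-0.29  0.36  0.57]
[-0.11034064 -0.01061755 -0.99383711]
```

View pics/r13.png

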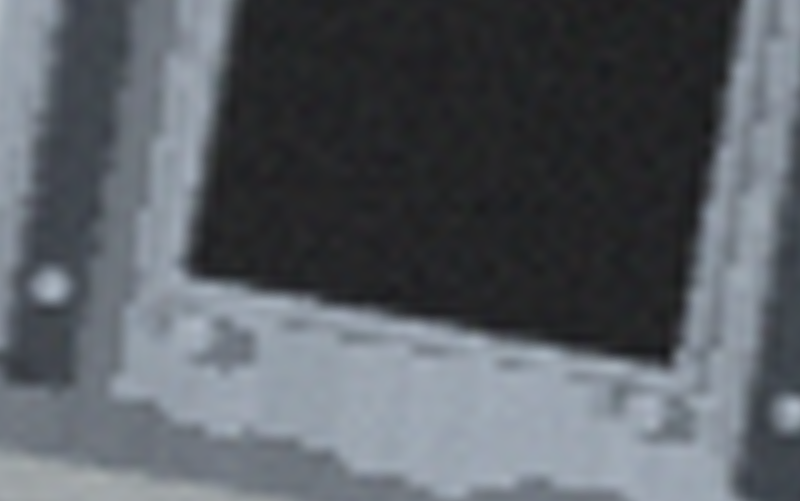

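```bash
python3 - <<'E'
from h import *
def E(n,m,nm,a,b,z,half=.003):
    A=T2W(*a,z)[:2];B=T2W(*b,z)[:2]
    p,d,s,k=edge(n,m,z,A,B,half,80);ang=np.degrees(np.arctan2(d[1],d[0]));rel=(ang+9.65+45)%90-45
    q=W2T(np.append(p,z));print(n,nm,"start tester",(q[:2]*1e3).round(1),"rel",rel.round(2),"sd",(s*1e3).round(2),k)
for f in("0","10","13"):
  print(f)
  m=cv2.imread(f"pics/top{f}.png")
  yl=.0495
  fx=-.0936 if f=="0" else -.1243
  E("top",m,"rub front",(fx,.045),(fx,-.045),.15,.004)
  x0=fx+.01
  E("top",m,"rub left",(x0,.0495),(.04,.0495),.15,.006)
  E("top",m,"rub right",(x0,-.0495),(.04,-.0495),.15,.006)
  E("top",m,"cover",(.045,.05),(.045,-.06),.165,.004)
  E("top",m,"railLo",(-.115,.0795),(0.0,.0795),.152,.006)
  E("top",m,"railRi",(-.12,-.0685),(0.0,-.0685),.152,.006)
  E("top",m,"railRo",(-.12,-.080),(-.02,-.080),.152,.006)
E
python3 - <<'E'
from h import *
im=cv2.imread("pics/side13.png")
r=rect("side",im,.15,.43,.67,-.14,.06,4.0);cv2.imwrite("pics/rs13.png",cv2.resize(r,None,fx=.75,fy=.75)[:600,:800]);print(r.shape)
E
```

```text
0
top rub front start tester [-93.3  45. ] rel -0.47 sd 0.24 75
top rub left start tester [-83.6  52.9] rel -0.16 sd 0.14 80
top rub right start tester [-83.6 -46.8] rel -0.59 sd 0.16 64
top cover start tester [45. 50.] rel 0.0 sd 0.34 76
top railLo start tester [-115.    83.2] rel 0.05 sd 0.1 74
top railRi start tester [-120.   -64.8] rel 0.09 sd 0.08 75
top railRo start tester [-120.   -79.7] rel -1.0 sd 2.34 79
10
top rub front start tester [-123.   45.] rel -1.49 sd 0.23 66
top rub left start tester [-114.3   52.6] rel -1.24 sd 0.21 63
top rub right start tester [-114.3  -47.8] rel -1.33 sd 0.18 68
top cover start tester [45. 50.] rel -0.11 sd 0.33 76
top railLo start tester [-115.    83.2] rel 0.02 sd 0.1 74
top railRi start tester [-120.   -64.8] rel 0.09 sd 0.1 75
top railRo start tester [-120.   -79.9] rel -0.82 sd 2.26 80
13
top rub front start tester [-123.3   45. ] rel -1.43 sd 0.22 68
top rub left start tester [-114.3   52.2] rel -1.04 sd 0.24 70
top rub right start tester [-114.3  -48.1] rel -1.1 sd 0.17 64
top cover start tester [44.9 50. ] rel -0.01 sd 0.34 77
top railLo start tester [-115.    83.2] rel 0.06 sd 0.1 74
top railRi start tester [-120.   -64.8] rel 0.08 sd 0.09 75
top railRo start tester [-120.  -79.] rel 0.09 sd 0.66 50
(961, 800, 3)
```

View pics/rs13.png

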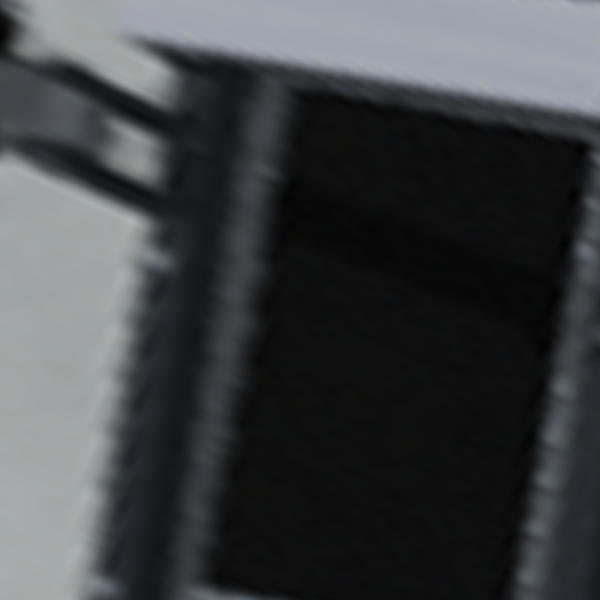

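```bash
python3 - <<'E'
from h import *
shift(T2W(-.12,.034,.22),-EX)
shift(T2W(-.095,.034,.165),-EX)
E
```

```text
t 22.65 pos [0.5013 0.178  0.271 ] tester [-0.1283  0.2386  0.271 ] shift [-0.0036 -0.2039  0.0539] turn -0.006120142918949774 F [-0.29  0.36  0.57]
t 22.65 pos [0.5013 0.178  0.271 ] tester [-0.1283  0.2386  0.271 ] shift [-0.0224 -0.2032  0.1113] turn -0.006120142918949774 F [-0.29  0.36  0.57]
```

Call:
servo_tool(
  rows=[
    [[0,-0.03,0],0],
    [[0,-0.06,0],0],
    [[0,-0.09,0.005],0],
    [[0,-0.12,0.015],0],
    [[0,-0.15,0.03],0],
    [[-0.01,-0.18,0.05],0],
    [[-0.02,-0.2,0.07],-0.006],
    [[-0.022,-0.203,0.09],-0.006],
  ],
)

```text
t: 23.32
position: [0.4981, -0.0319, 0.1864]
tool_rot: [0.086, 0.995, -0.011, 0.056]
ft_force: [-0.1, -0.3, 1.2]
width: 0.0001
```

```bash
python3 - <<'E'
from h import *
env.capture("top");env.capture("top")
shift(T2W(-.095,.034,.153),-EX)
E
```

```text
t 23.42 pos [ 0.4952 -0.0292  0.1825] tester [-0.0996  0.0332  0.1825] shift [-0.0016  0.0011  0.0299] turn -0.0030180398095524677 F [-0.01  0.16  0.29]
```

Call:
servo_tool(
  rows=[
    [[-0.003,0.001,0.008],0],
    [[-0.003,0.001,0.016],0],
    [[-0.003,0.001,0.022],0],
    [[-0.003,0.001,0.026],0],
    [[-0.003,0.001,0.029],0],
    [[-0.003,0.001,0.031],0],
    [[-0.003,0.001,0.032],0],
    [[-0.003,0.001,0.032],0],
  ],
)

```text
t: 24.08
position: [0.5015, -0.0295, 0.151]
tool_rot: [0.085, 0.995, -0.01, 0.051]
ft_force: [-0.6, -0.0, -0.4]
width: 0.0
```

```bash
python3 - <<'E'
from h import *
shift(T2W(-.095,.034,.1505),-EX)
im=env.capture("side");cv2.imwrite("pics/s14.png",cv2.resize(im[175:255,260:370],None,fx=7,fy=7,interpolation=cv2.INTER_CUBIC))
E
```

```text
t 24.08 pos [ 0.5015 -0.0295  0.151 ] tester [-0.0933  0.034   0.151 ] shift [ 0.0017 -0.      0.0004] turn -0.002704312373750655 F [-0.56 -0.04 -0.39]
```

View pics/s14.png

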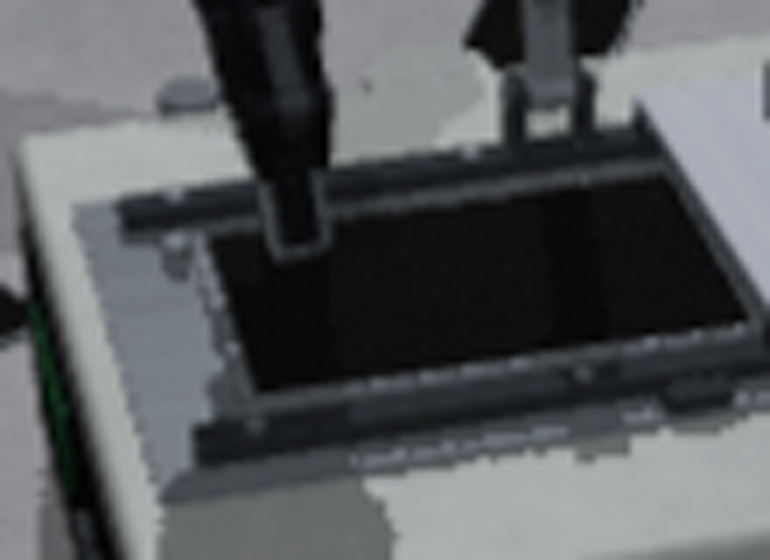

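Call:
servo_tool(
  rows=[
    [[0,0,0.0008],0],
    [[0.001,0,0.0014],0],
    [[0.002,0,0.002],0],
    [[0.003,0,0.0026],0],
    [[0.004,0,0.0032],0],
    [[0.005,0,0.0037],0],
    [[0.006,0,0.0042],0],
    [[0.007,0,0.0045],0],
  ],
)

```text
t: 24.8
position: [0.5003, -0.0299, 0.1507]
tool_rot: [0.085, 0.995, -0.011, 0.059]
ft_force: [7.3, -1.2, 9.9]
width: 0.0003
```

```bash
python3 - <<'E'
from h import *
im=env.capture("side");cv2.imwrite("pics/s15.png",cv2.resize(im[175:255,260:370],None,fx=7,fy=7,interpolation=cv2.INTER_CUBIC))
shift(T2W(-.095,.034,.1505),-EX);print(Rn.from_quat(env.get_state()["tool_rot"]).as_matrix()[2])
E
```

```text
t 24.85 pos [ 0.5002 -0.0299  0.1507] tester [-0.0945  0.0333  0.1507] shift [0.0005 0.0007 0.0001] turn -0.0032613866792342698 F [ 7.61 -1.63  8.22]
[-0.11863749 -0.01190591 -0.99286625]
```

View pics/s15.png

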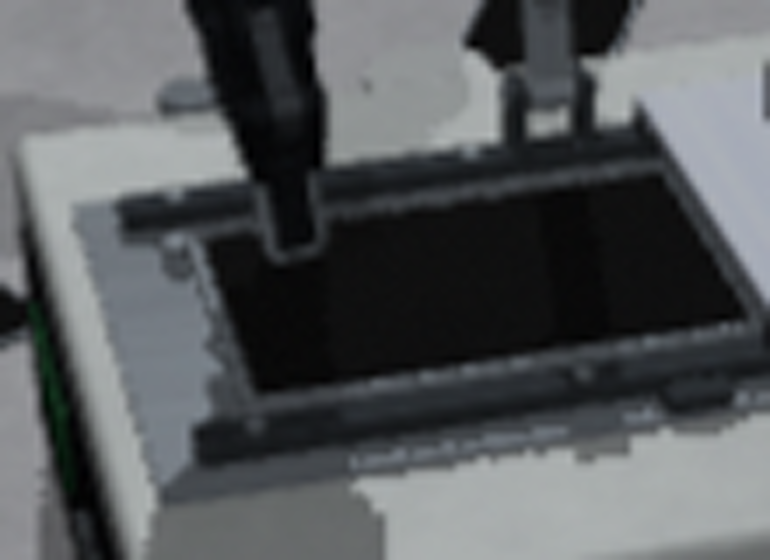

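Call:
servo_tool(
  rows=[
    [[0.006,0,0.0045],0],
    [[0.0065,0,0.0046],0],
    [[0.007,0,0.0048],0],
    [[0.0075,0,0.005],0],
    [[0.008,0,0.005],0],
    [[0.008,0,0.005],0],
    [[0.008,0,0.005],0],
    [[0.008,0,0.005],0],
  ],
)

```text
t: 25.52
position: [0.4996, -0.0301, 0.1508]
tool_rot: [0.086, 0.994, -0.012, 0.068]
ft_force: [10.2, 0.6, 10.8]
width: -0.0004
```

```bash
python3 - <<'E'
from h import *
im=env.capture("side");cv2.imwrite("pics/s16.png",cv2.resize(im[175:255,260:370],None,fx=7,fy=7,interpolation=cv2.INTER_CUBIC))
shift(T2W(-.095,.034,.1505),-EX);print(Rn.from_quat(env.get_state()["tool_rot"]).as_matrix()[2])
E
```

```text
t 25.57 pos [ 0.4996 -0.0301  0.1508] tester [-0.0952  0.0331  0.1508] shift [-0.0001  0.0009  0.0003] turn -0.00432348086644021 F [ 8.88 -0.08  9.8 ]
[-0.13765939 -0.01197719 -0.99040721]
```

View pics/s16.png

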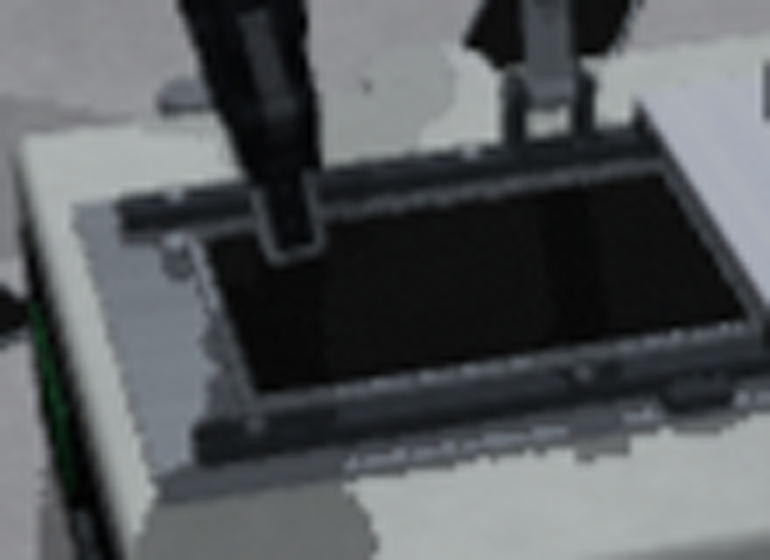

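Call:
servo_tool(
  rows=[
    [[0.001,0,-0.001],0],
    [[0.001,0,-0.008],0],
    [[0,0,-0.025],0],
    [[0,0,-0.05],0],
    [[0.0,0.01,-0.08],0],
    [[0.01,0.03,-0.1],0],
    [[0.02,0.05,-0.12],0],
    [[0.02,0.075,-0.13],0],
  ],
)

```text
t: 26.23
position: [0.4737, 0.0521, 0.2774]
tool_rot: [0.086, 0.994, -0.012, 0.068]
ft_force: [1.4, 0.7, 0.0]
width: 0.0002
```

Call:
servo_tool(
  rows=[
    [[0,0.025,0],0],
    [[0,0.05,0],0],
    [[0,0.075,0],0],
    [[0,0.1,0],0],
    [[0,0.12,0],0],
    [[0,0.13,0],0],
    [[0,0.135,0],0],
    [[0,0.135,0],0],
  ],
)

```text
t: 26.9
position: [0.4963, 0.1853, 0.2747]
tool_rot: [0.086, 0.994, -0.013, 0.066]
ft_force: [0.5, -0.8, -0.0]
width: -0.0001
```

```bash
cat > chk.py <<'E'
from h import *
def E(n,m,nm,a,b,z,half=.003):
    A=T2W(*a,z)[:2];B=T2W(*b,z)[:2]
    p,d,s,k=edge(n,m,z,A,B,half,80);ang=np.degrees(np.arctan2(d[1],d[0]));rel=(ang+9.65+45)%90-45
    q=W2T(np.append(p,z));print(n,nm,"start",(q[:2]*1e3).round(1),"rel",rel.round(2),"sd",(s*1e3).round(2),k)
def chk(m,xr=.04):
  plate(m);fx=-.1245
  E("top",m,"rub front",(fx,.045),(fx,-.045),.15,.004)
  E("top",m,"rub left",(fx+.01,.0495),(xr,.0495),.15,.006)
  E("top",m,"rub right",(fx+.01,-.0495),(xr,-.0495),.15,.006)
E
python3 - <<'E'
from chk import *
im=env.capture("top");cv2.imwrite("pics/top17.png",im);chk(im)
cv2.imwrite("pics/side17.png",env.capture("side"))
r=rect("top",im,.15,.43,.53,-.13,.03,5.0);cv2.imwrite("pics/r17.png",r[:, :800])
b=env.landmark_of("top","bar_ball");print([W2T(toW("top",x["point"])).round(4) for x in b])
shift(T2W(.015,.21,.30),-EX);print(Rn.from_quat(env.get_state()["tool_rot"]).as_matrix())
E
```

```text
rubber front x mm at +46/-46: [-125.17 -125.29] rel yaw deg -0.08 n 43 sd 0.0001
top rub front start [-125.2   45. ] rel -0.13 sd 0.26 76
top rub left start [-114.5   51.4] rel 0.01 sd 0.31 80
top rub right start [-114.5  -48.9] rel -0.19 sd 0.18 67
[array([0.0146, 0.1404, 0.3369]), array([ 0.014 ,  0.2751, -0.0033]), array([-0.0908,  0.3021, -0.0035])]
t 27.05 pos [0.4968 0.1842 0.2754] tester [-0.1338  0.2438  0.2754] shift [-0.1509 -0.0332 -0.0037] turn -0.006682667055757495 F [-0.11 -0.47 -0.23]
[[-0.97591381  0.17413694  0.13140987]
 [ 0.17071475  0.98462701 -0.03696113]
 [-0.135826   -0.01363727 -0.99063885]]
```

View pics/r17.png

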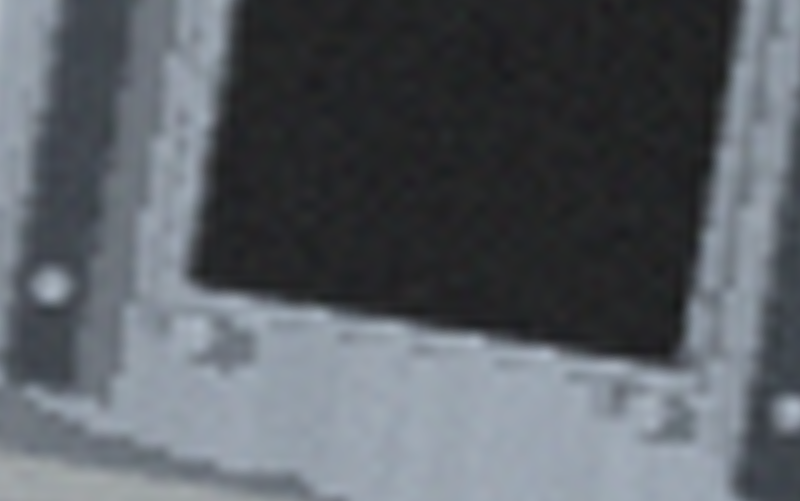

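View pics/side17.png

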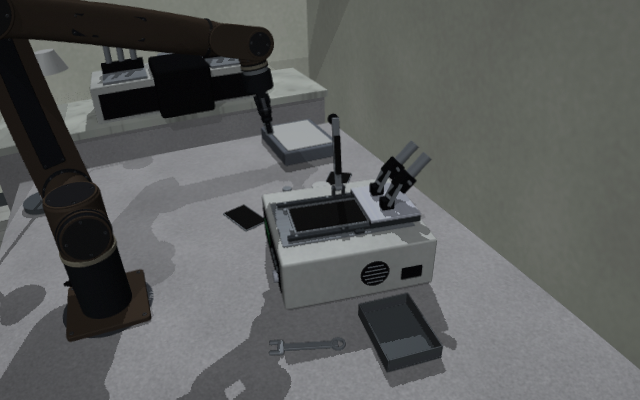

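```bash
cat >> h.py <<'E'
def way(L):
    s=env.get_state();R=Rn.from_quat(s["tool_rot"]).as_matrix()
    print("t",round(s["t"],2),"tester",W2T(s["position"]).round(4),"F",s["ft_force"].round(1))
    for p in L: print(p,(R.T@(T2W(*p)-s["position"])).round(4))
E
python3 - <<'E'
from h import *
way([(-.08,.22,.30),(.017,.20,.322)])
E
```

```text
t 27.05 tester [-0.1338  0.2438  0.2754] F [-0.1 -0.5 -0.2]
(-0.08, 0.22, 0.3) [-0.0568 -0.0238 -0.0168]
(0.017, 0.2, 0.322) [-0.156  -0.0435 -0.0251]
```

Call:
servo_tool(
  rows=[
    [[-0.02,-0.005,-0.01],0],
    [[-0.045,-0.012,-0.02],0],
    [[-0.07,-0.02,-0.03],0],
    [[-0.095,-0.028,-0.03],0],
    [[-0.12,-0.035,-0.028],0],
    [[-0.145,-0.04,-0.025],0],
    [[-0.156,-0.0435,-0.025],0],
    [[-0.156,-0.0435,-0.025],0],
  ],
)

```text
t: 27.72
position: [0.6394, 0.1132, 0.3216]
tool_rot: [0.088, 0.994, -0.013, 0.067]
ft_force: [-0.1, 0.7, -0.3]
width: -0.0002
```

```bash
python3 - <<'E'
from h import *
im=env.capture("top");cv2.imwrite("pics/t18.png",rect("top",im,.337,.54,.72,-.02,.22,3)[:600,:800])
im=env.capture("side");cv2.imwrite("pics/s18.png",cv2.resize(im[60:220,240:440],None,fx=3.7,fy=3.7,interpolation=cv2.INTER_CUBIC))
way([(.017,.172,.322),(.017,.15,.322),(.017,.11,.322)])
E
```

```text
t 27.82 tester [0.0165 0.1993 0.3216] F [-0.7  0.4 -0.9]
(0.017, 0.172, 0.322) [-0.0007 -0.0273  0.0001]
(0.017, 0.15, 0.322) [-0.0008 -0.0493  0.0004]
(0.017, 0.11, 0.322) [-0.001  -0.0893  0.001 ]
```

View pics/t18.png

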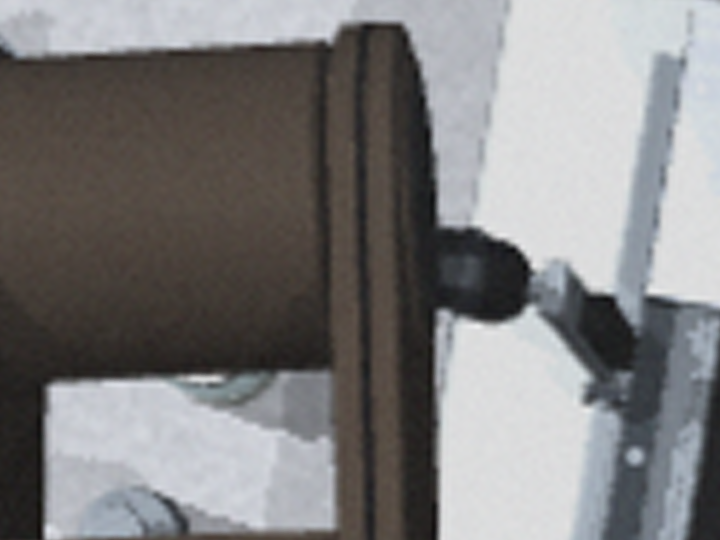

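View pics/s18.png

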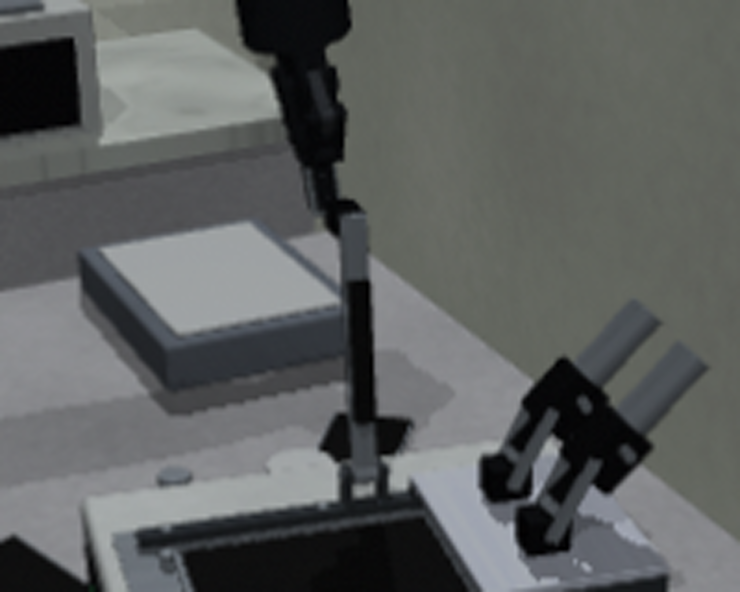

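Call:
servo_tool(
  rows=[
    [[0,-0.012,0],0],
    [[0,-0.022,0],0],
    [[0,-0.032,0],0],
    [[0,-0.042,0],0],
    [[0,-0.052,0],0],
    [[0,-0.062,0],0],
    [[0,-0.074,0],0],
    [[0,-0.086,0],0],
  ],
)

```text
t: 28.48
position: [0.6223, 0.0293, 0.3229]
tool_rot: [0.087, 0.994, -0.013, 0.067]
ft_force: [0.1, 2.3, 0.5]
width: 0.0
```

```bash
python3 - <<'E'
from h import *
im=env.capture("side");cv2.imwrite("pics/s19.png",cv2.resize(im[60:220,240:440],None,fx=3.7,fy=3.7,interpolation=cv2.INTER_CUBIC))
b=env.landmark_of("side","bar_ball");print([(W2T(toW("side",x["point"])).round(4),x["score"]) for x in b])
way([(.017,.11,.322),(.017,.07,.317),(.017,.03,.3),(.017,-.01,.27)])
E
```

```text
[(array([0.0183, 0.0862, 0.3431]), 0.94)]
t 28.58 tester [0.0159 0.111  0.3226] F [ 0.3 -0.2  0.5]
(0.017, 0.11, 0.322) [-0.001  -0.001   0.0007]
(0.017, 0.07, 0.317) [-0.0007 -0.0409  0.0063]
(0.017, 0.03, 0.3) [ 0.0013 -0.0806  0.0238]
(0.017, -0.01, 0.27) [ 0.005  -0.1202  0.0542]
```

View pics/s19.png

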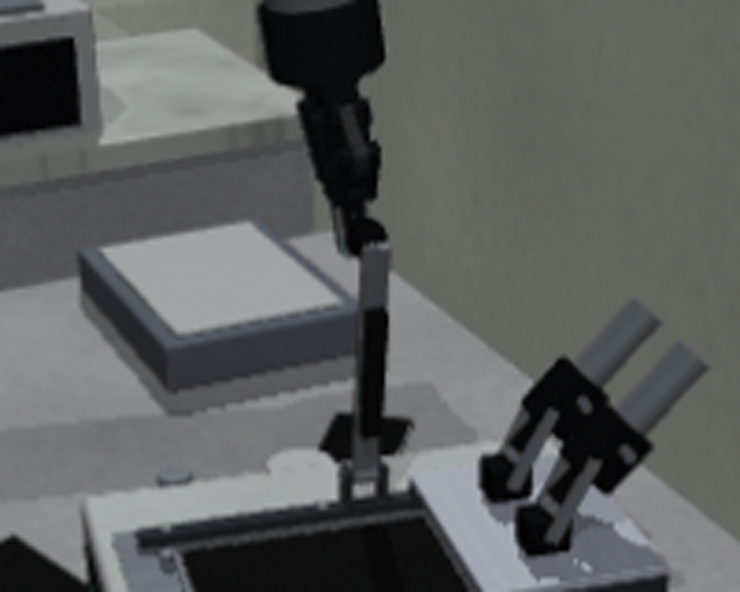

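Call:
servo_tool(
  rows=[
    [[-0.001,-0.01,0.001],0],
    [[-0.001,-0.02,0.002],0],
    [[-0.001,-0.03,0.004],0],
    [[-0.001,-0.04,0.006],0],
    [[-0.001,-0.05,0.009],0],
    [[0,-0.06,0.013],0],
    [[0,-0.07,0.018],0],
    [[0,-0.08,0.024],0],
  ],
)

```text
t: 29.25
position: [0.6108, -0.0526, 0.2996]
tool_rot: [0.088, 0.994, -0.014, 0.066]
ft_force: [0.8, 0.3, 1.0]
width: -0.0002
```

Call:
servo_tool(
  rows=[
    [[0,-0.005,0.004],0],
    [[0,-0.01,0.007],0],
    [[0,-0.015,0.011],0],
    [[0,-0.02,0.015],0],
    [[0.001,-0.025,0.019],0],
    [[0.002,-0.03,0.023],0],
    [[0.003,-0.035,0.026],0],
    [[0.003,-0.038,0.028],0],
  ],
)

```text
t: 29.92
position: [0.6044, -0.0904, 0.2708]
tool_rot: [0.089, 0.994, -0.013, 0.066]
ft_force: [0.9, 3.4, -3.0]
width: -0.0
```

```bash
python3 - <<'E'
from h import *
im=env.capture("side");cv2.imwrite("pics/s20.png",cv2.resize(im[60:220,240:440],None,fx=3.7,fy=3.7,interpolation=cv2.INTER_CUBIC))
b=env.landmark_of("side","bar_ball");print([(W2T(toW("side",x["point"])).round(4),x["score"]) for x in b])
way([(.017,-.01,.33),(.017,-.05,.33)])
E
```

```text
[(array([ 0.0159, -0.0347,  0.2884]), 0.85), (array([-0.1539, -0.2626,  0.0045]), 0.45)]
t 30.02 tester [ 0.0181 -0.0092  0.2708] F [-0.8  1.1 -0.5]
(0.017, -0.01, 0.33) [-0.0067 -0.0017 -0.0588]
(0.017, -0.05, 0.33) [-0.007  -0.0417 -0.0582]
```

View pics/s20.png

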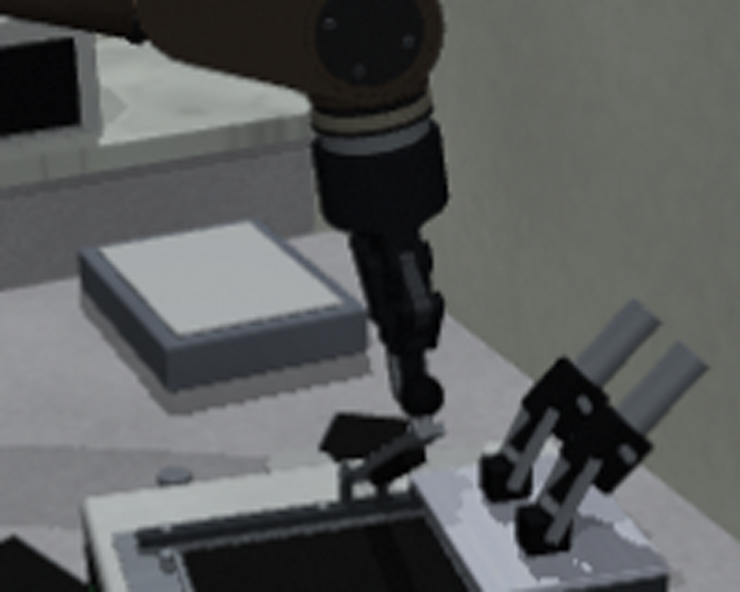

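Call:
servo_tool(
  rows=[
    [[0,0.003,-0.005],0],
    [[0,0.004,-0.02],0],
    [[-0.002,0.004,-0.04],0],
    [[-0.004,0,-0.055],0],
    [[-0.005,-0.012,-0.057],0],
    [[-0.006,-0.025,-0.056],0],
    [[-0.006,-0.033,-0.055],0],
    [[-0.006,-0.033,-0.055],0],
  ],
)

```text
t: 30.68
position: [0.5962, -0.1242, 0.3246]
tool_rot: [0.09, 0.994, -0.013, 0.064]
ft_force: [0.8, 0.8, -0.3]
width: -0.0001
```

```bash
python3 - <<'E'
from h import *
im=env.capture("side");cv2.imwrite("pics/s21.png",cv2.resize(im[60:220,240:440],None,fx=3.7,fy=3.7,interpolation=cv2.INTER_CUBIC))
b=env.landmark_of("side","bar_ball");print([(W2T(toW("side",x["point"])).round(4),x["score"]) for x in b])
L=[]
for a in(45,50,55,60,65,70,75,80,83):
    r=np.radians(a);L.append((.016,round(.092-.1794*np.sin(r)-.004,4),round(.164+.1794*np.cos(r)+.014,4)))
way(L)
E
```

```text
[(array([ 0.0173, -0.035 ,  0.2858]), 0.62), (array([-0.042 ,  0.0036,  0.152 ]), 0.22)]
t 30.78 tester [ 0.0159 -0.0421  0.3248] F [-0.5 -1.   0.2]
(0.016, np.float64(-0.0389), np.float64(0.3049)) [0.0025 0.0035 0.0197]
(0.016, np.float64(-0.0494), np.float64(0.2933)) [ 0.0039 -0.0069  0.0313]
(0.016, np.float64(-0.059), np.float64(0.2809)) [ 0.0054 -0.0163  0.0438]
(0.016, np.float64(-0.0674), np.float64(0.2677)) [ 0.007  -0.0245  0.057 ]
(0.016, np.float64(-0.0746), np.float64(0.2538)) [ 0.0087 -0.0315  0.0709]
(0.016, np.float64(-0.0806), np.float64(0.2394)) [ 0.0105 -0.0373  0.0853]
(0.016, np.float64(-0.0853), np.float64(0.2244)) [ 0.0124 -0.0418  0.1002]
(0.016, np.float64(-0.0887), np.float64(0.2092)) [ 0.0143 -0.045   0.1153]
(0.016, np.float64(-0.0901), np.float64(0.1999)) [ 0.0155 -0.0463  0.1246]
```

View pics/s21.png

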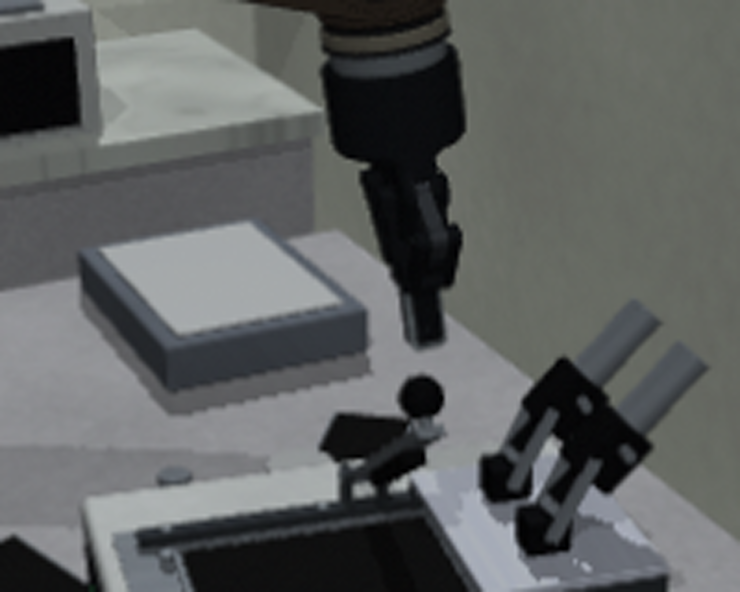

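Call:
servo_tool(
  rows=[
    [[0.0015,0.002,0.01],0],
    [[0.0025,0.0015,0.018],0],
    [[0.003,-0.001,0.024],0],
    [[0.004,-0.006,0.03],0],
    [[0.0045,-0.011,0.037],0],
    [[0.0055,-0.0163,0.044],0],
    [[0.006,-0.02,0.05],0],
    [[0.007,-0.0245,0.057],0],
  ],
)

```text
t: 31.45
position: [0.5923, -0.1485, 0.2673]
tool_rot: [0.09, 0.994, -0.013, 0.064]
ft_force: [-0.9, -1.1, 1.5]
width: -0.0003
```

```bash
python3 - <<'E'
from h import *
im=env.capture("side");cv2.imwrite("pics/s22.png",cv2.resize(im[90:230,270:440],None,fx=4,fy=4,interpolation=cv2.INTER_CUBIC))
L=[]
for a in(60,65,70,75,80,83):
    r=np.radians(a);L.append((.016,round(.092-.1794*np.sin(r)-.004,4),round(.164+.1794*np.cos(r)+.014,4)))
way(L)
E
```

```text
t 31.5 tester [ 0.0155 -0.0686  0.2653] F [-0.5 -0.4 -0. ]
(0.016, np.float64(-0.0674), np.float64(0.2677)) [-0.0008  0.0012 -0.0024]
(0.016, np.float64(-0.0746), np.float64(0.2538)) [ 0.0009 -0.0058  0.0115]
(0.016, np.float64(-0.0806), np.float64(0.2394)) [ 0.0027 -0.0116  0.0259]
(0.016, np.float64(-0.0853), np.float64(0.2244)) [ 0.0045 -0.0161  0.0409]
(0.016, np.float64(-0.0887), np.float64(0.2092)) [ 0.0064 -0.0193  0.056 ]
(0.016, np.float64(-0.0901), np.float64(0.1999)) [ 0.0076 -0.0205  0.0652]
```

View pics/s22.png

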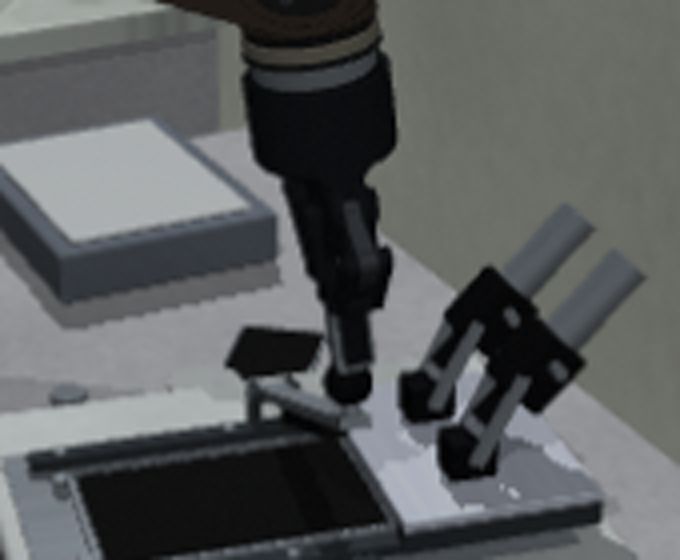

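Call:
servo_tool(
  rows=[
    [[0,-0.002,0.005],0],
    [[0.001,-0.005,0.011],0],
    [[0.0015,-0.008,0.017],0],
    [[0.0025,-0.011,0.024],0],
    [[0.003,-0.013,0.031],0],
    [[0.004,-0.015,0.038],0],
    [[0.005,-0.017,0.044],0],
    [[0.0055,-0.018,0.05],0],
  ],
)

```text
t: 32.17
position: [0.5889, -0.1675, 0.2143]
tool_rot: [0.09, 0.994, -0.013, 0.062]
ft_force: [-0.4, -1.0, 0.6]
width: -0.0003
```

```bash
python3 - <<'E'
from h import *
im=env.capture("side");cv2.imwrite("pics/s23.png",cv2.resize(im[90:230,270:440],None,fx=4,fy=4,interpolation=cv2.INTER_CUBIC))
way([(.016,-.09,.2),(.016,-.09,.198)])
E
```

```text
t 32.22 tester [ 0.0153 -0.0873  0.2128] F [ 0.7 -0.8 -0.2]
(0.016, -0.09, 0.2) [ 0.0009 -0.0025  0.0128]
(0.016, -0.09, 0.198) [ 0.0011 -0.0025  0.0148]
```

View pics/s23.png

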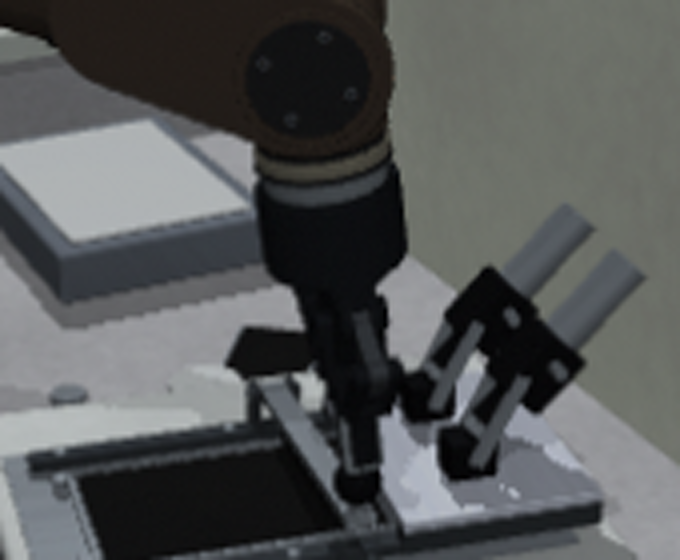

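Call:
servo_tool(
  rows=[
    [[0,-0.001,0.002],0],
    [[0,-0.001,0.004],0],
    [[0,-0.002,0.006],0],
    [[0.001,-0.002,0.0075],0],
    [[0.001,-0.0025,0.009],0],
    [[0.001,-0.0025,0.0105],0],
    [[0.001,-0.0025,0.011],0],
    [[0.001,-0.0025,0.011],0],
  ],
)

```text
t: 32.88
position: [0.5881, -0.17, 0.2017]
tool_rot: [0.09, 0.994, -0.012, 0.061]
ft_force: [-0.2, -0.1, 0.8]
width: 0.0001
```

Call:
servo_tool(
  rows=[
    [[0,0,0.0003],0],
    [[0,0,0.0006],0],
    [[0,0,0.0009],0],
    [[0,0,0.0012],0],
    [[0,0,0.0015],0],
    [[0,0,0.0015],0],
    [[0,0,0.0015],0],
    [[0,0,0.0015],0],
  ],
)

```text
t: 33.55
position: [0.5883, -0.1701, 0.2002]
tool_rot: [0.09, 0.994, -0.012, 0.061]
ft_force: [-0.1, -0.2, 0.1]
width: 0.0002
```

Call:
servo_tool(
  rows=[
    [[0,0,0.0002],0],
    [[0,0,0.0004],0],
    [[0,0,0.0006],0],
    [[0,0,0.0008],0],
    [[0,0,0.001],0],
    [[0,0,0.001],0],
    [[0,0,0.001],0],
    [[0,0,0.001],0],
  ],
)

```text
t: 34.22
position: [0.5885, -0.1702, 0.1999]
tool_rot: [0.09, 0.994, -0.012, 0.061]
ft_force: [-2.5, 1.0, 6.0]
width: 0.0001
```

Call:
servo_tool(
  rows=[
    [[0,0,0.001],0],
    [[0,0,0.001],0],
    [[0,0,0.001],0],
    [[0,0,0],0],
    [[0,0,-0.003],0],
    [[0,0,-0.01],0],
    [[0,0,-0.025],0],
    [[0.005,0,-0.05],0],
  ],
)

```text
t: 34.88
position: [0.5767, -0.1669, 0.246]
tool_rot: [0.09, 0.994, -0.011, 0.059]
ft_force: [-0.8, -0.3, -0.4]
width: -0.0001
```

Call:
servo_tool(
  rows=[
    [[0.0,0,-0.03],0],
    [[0.0,0,-0.06],0],
    [[0.02,-0.02,-0.08],0],
    [[0.03,-0.05,-0.09],0],
    [[0.04,-0.08,-0.09],0],
    [[0.05,-0.11,-0.09],0],
    [[0.05,-0.14,-0.09],0],
    [[0.05,-0.16,-0.09],0],
  ],
)

```text
t: 35.55
position: [0.4876, -0.3145, 0.3315]
tool_rot: [0.091, 0.994, -0.012, 0.059]
ft_force: [0.2, -0.4, 0.4]
width: 0.0001
```

Call:
servo_tool(
  rows=[
    [[0.0,-0.02,0],0],
    [[0.0,-0.05,0],0],
    [[0.0,-0.08,0],0],
    [[0,-0.11,0],0],
    [[0,-0.13,0],0],
    [[0,-0.13,0],0],
    [[0,-0.13,0],0],
    [[0,-0.13,0],0],
  ],
)

```text
t: 36.22
position: [0.4641, -0.4418, 0.3328]
tool_rot: [0.091, 0.994, -0.011, 0.059]
ft_force: [0.6, 0.9, 1.0]
width: -0.0003
```

```bash
python3 - <<'E'
from chk import *
im=env.capture("top");cv2.imwrite("pics/top30.png",im);chk(im,-.005)
sd=env.capture("side");cv2.imwrite("pics/side30.png",sd)
for n in("side","top"):
    b=env.landmark_of(n,"bar_ball");print([(W2T(toW(n,x["point"])).round(4),x["score"]) for x in b])
cv2.imwrite("pics/s30.png",cv2.resize(sd[150:260,250:440],None,fx=4,fy=4,interpolation=cv2.INTER_CUBIC))
way([])
E
```

```text
rubber front x mm at +46/-46: [-125.31 -125.22] rel yaw deg 0.05 n 43 sd 0.00011
top rub front start [-125.4   45. ] rel 0.06 sd 0.29 77
top rub left start [-114.5   51.3] rel -0.06 sd 0.2 66
top rub right start [-114.5  -48.9] rel -0.24 sd 0.19 72
[(array([ 0.0202, -0.084 ,  0.1884]), 0.92)]
[(array([ 0.011 , -0.0826,  0.1837]), 0.68)]
t 36.42 tester [-0.0609 -0.3782  0.3334] F [0.8 0.1 0.1]
```

View pics/s30.png

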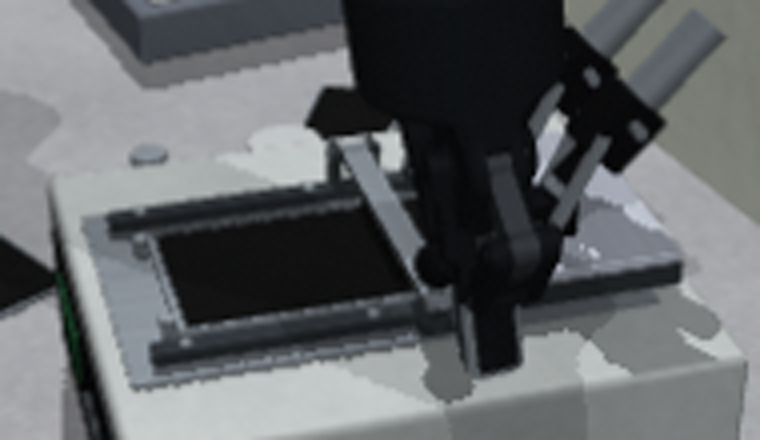

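View pics/top30.png

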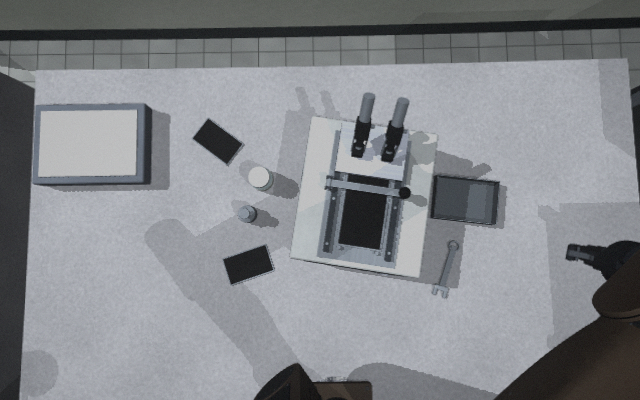

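```bash
python3 -c "
from plant import env
print(env.close_job())"
```

```text
the job is handed in; nothing more can be done
None
```

The plate is drawn back square against both stop pins and the hold-down bar is down on it. I handed the job in at about 36.4 s, with the robot clear of everything.

- **Plate:** I drew it forward with light finger presses in four places, 5–11 N as read at the end of each move. The first three left it about 1.2° askew with the left side roughly 2 mm short of its pin. A last press near the front-left corner closed that gap. In the final top view the front edge sits at −125.3 mm (left) and −125.2 mm (right) in the tester frame, about 0.05° off square. The side-edge fits gave −0.06° and −0.24°.
- **Bar:** I swung it over by its ball and pressed until it stopped, with about 6 N on the ball (roughly 12 N at the pad, by lever arm). Its ball ended at y ≈ −83 mm and z ≈ 186 mm, against −86 and 186 expected when shut.
- **Other things:** in the last top view the weight, jar, wrench, tray and the two smaller look-alike plates are where they started.
- **Limits of the checks:** pressing and pulling left the tool tilted about 7°, which did no visible harm. The last side view had the pins clear but the arm partly hid the bar's free end. The automatic point finders scattered by a few mm at the pins, so I relied on fitting the plate's edges in the pictures.

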